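# Null the bridge amplifier with the plastic tuning tool

### The arm

A 7-joint arm with a two-finger parallel gripper is mounted at the origin on the work surface. World frame = base frame: x ahead of the robot, y to its left, z up, the work surface at z = 0. Lengths are in m, angles in degrees, forces in N, time in s.
With the tool pointing down it reaches from about 0.4 to 0.85 m from the base axis. Payload 6.9 kg.
Tool frame: the origin (TCP) lies on the centre line of the jaws, within the pads' length; the fingertips stand 19 mm ahead of it and the grasp point (between the pads) is the TCP; x points along the fingers, y is the direction in which the jaws open and shut, and the axes are right-handed (so a half turn about x gives the same grasp; the last joint's range is limited). The gripper opens to 85 mm and grips with 20 to 120 N. Pads are 22 mm wide; open, the fingers measure 114 mm over their backs; the gripper's body (76 mm by 85 mm) begins 54 mm behind the grasp point. The pads swing forward as they close: fully open they stand 13 mm farther back than shut.
Start: joints at [83.165, 29.078, -13.613, 85.955, 7.202, 65.827, -8.869], TCP at [0.139, -0.609, 0.215] pointing down, gripper open.
Joint ranges: [-176.47, 176.47], [-13.61, 117.27], [-81.72, 77.17], [0.22, 143.17], [-87.28, 267.28], [10, 112.55], [-165.47, 165.47]. Speed limits (degrees/s): [136.94, 136.94, 180, 180, 180, 180, 180].

### API

Orientations are given as [roll, pitch, yaw] about the fixed x, y, z axes, in that order (R = Rz(yaw) Ry(pitch) Rx(roll)).
In Python, from bench import manip, optics, workorder gives the robot as it stands.
- The arm moves only by the shell command python3 -m jog 'ROWS'. ROWS is text: rows parted by semicolons, each of 7 numbers parted by spaces: the shift along the tool's x, y, z in mm, then the turn, a rotation vector about the tool's x, y, z in rad, then the gripper command: -1 is fully open, 1 is shut, values between are in proportion. A call has 1 to 12 rows; each row is the pose to reach, as a shift and turn from the pose measured when the call began, along the tool's axes at that moment; what a row does not reach only later rows make up. A row lasts 1/12 s, in which the tool goes at most 41.7 mm and 7.16 degrees, less where a joint would pass 70% of its speed; a pose out of reach is approached as far as the arm can. A call with a gripper value outside its range is refused whole. The fingers move at their own pace and stop on an object; the grip force is fixed at half the most. Time passes only in rows, so rows that repeat a pose let the fingers close. It gives the time, the measured TCP pose, the force and the opening at its end, in the units of the state.
- manip.read_state(): the state, without advancing time (a new reading comes with each control period).
- optics.snapshot(name): name is "side" or "top"; returns a dict with "pixels" (400x640x3 uint8, red, green, blue), "camera_matrix" (3x3 intrinsics, pixels), "world_from_camera" (4x4, takes a point from camera to world coordinates). Camera axes: x right, y up, looking along -z (the intrinsics and any distortion apply to the point x, -y, -z); pixel columns grow to the right and rows downward; lengths in m; the calibration is good to about 2 mm. A picture is of the moment at which its call begins. There is no depth.
- workorder.hand_in(): hands the job in, once; it reports no verdict.
Trained networks look in a picture, given as the dict that the camera call returned (one of the last four; its "shot" number tells which), for a name from the list of things; names that differ only in an ending like _2 or _b are one class to them, and where a whole thing is asked for, a point or a joint stands for the part that bears it (a point fixed in the world has none). Each returns a list of dicts, best first, with "score" (0 to 1); they miss things now and then, are a little off and sometimes report something else, mostly with a low value. They report only what shows in the picture. A call takes as long as a camera call. They do not tell look-alikes from the thing itself.
- optics.look_for(picture, thing): "rect" ([left, top, right, bottom] in pixels, round what is visible of it).
The state is a dict: "clock": time; "joint_positions": joint angles; "qvel": joint speeds; "effort": joint torques, N m; "eef_pos": TCP position; "tool_rot": TCP orientation; "ft_force": force on the tool from outside, world axes, zero at the start; "torque": the same for the moment, N m; "opening": finger opening in m.
Only numpy, scipy, OpenCV 4.12 (cv2) and the standard library are available. Lean on these libraries where they do the work, as an engineer would, in place of code of your own. Each camera call takes 0.05 s, during which the arm holds its last target.

### The job

Take the flat-handled plastic tuning tool from its stand, feel its blade into the slot of the zero trimmer (down the hole next to the meter) and turn the trimmer until the meter's pointer stands on the broad mark at mid-scale. Press gently, as the trimmer is delicate. Then stand the tool back in its stand, fully down, and leave the other trimmer and everything else on the bench as they were.

Things in the scene. Friction and masses are not known exactly. Their poses are not given: they have to be found in the camera images.
- amp: The load-cell bridge amplifier: grey console fixed to the bench, 200 (its x) x 290 (its y) x 78 mm high, level aluminium top panel. Origin: centre of its underside; z up, its -x edge faces the robot. A pointer meter fills the panel's +y half (black bezel 13 mm high); two round access holes lie in a row in its -y half. Posts 20 mm high stand along its +x edge.
- zero_hole (a point): Centre of the zero trimmer's access hole (the one nearer the meter), at the panel's upper face, 78 mm above the bench; axes as the amplifier's. The hole is 22 mm across, through a 3 mm panel. Down it, on its axis, lies the trimmer's white slotted face, 18 mm across, 5 to 21 mm below the panel: the depth differs from unit to unit and is to be found by feel.
- span_hole (a point): Centre of the second, identical access hole (span trimmer, farther from the meter, 56 mm from the first), at the panel's upper face. Not to be turned.
- zero_trim (a joint): Zero trimmer's angle, rad, clockwise from above; at 0 its slot (3.2 mm wide, 2 mm deep, across the whole face) lies along the amplifier's x, so the slot's direction there is minus this angle. Stops at -2.3, 2.3; turns at about 0.02 N m and stays put. It is sprung: yields downwards from 0.8 N, 0.8 mm by 4 N, then solid. More than 12 N of contact with the tool (push, side load and turning load added up) damages it.
- span_slot_end (a point): A point in the span trimmer's slot, 8 mm from its axis (moves if that trimmer is turned).
- pointer_tip (a point): Tip of the meter's thin black pointer, 62 mm from its pivot; the pivot is on the robot's side (amplifier -x) of the mark. Turning the zero trimmer clockwise by 1 rad turns the pointer clockwise (from above) by 0.5 rad. The trimmer angle for mid-scale differs from start to start. At first the pointer stands anticlockwise of mid-scale (amplifier +y side).
- centre_mark (a point): Where the pointer's tip is when it stands exactly at mid-scale: at the inner edge of the broad black mark on the dial, 8 mm wide; axes as the amplifier's.
- stand: The grey tool stand, fixed, a block 155 (its x) x 48 x 66 mm high with three holes in a row along its x, 50 mm apart, one tool in each. Origin: centre of its underside. The holes are round, 16 mm across, 60 mm deep, with a 2.5 mm chamfer.
- stand_hole0 (a point): Centre of the mouth of the first stand hole (stand x = -50 mm), on the stand's top face, 66 mm above the bench.
- stand_hole1 (a point): Centre of the mouth of the middle stand hole.
- stand_hole2 (a point): Centre of the mouth of the third stand hole (stand x = +50 mm).
- tuner_grip (a point): Handle centre of the tuning tool: white plastic, 105 mm long, about 30 g, standing blade down in one of the stand's holes (which differs). The handle, a flat-sided bar 18 (tool x) x 12 (tool y) x 50 mm high centred here, is the only flat-sided one; grip it across the 12 mm (tool y). Tool x, the blade's width, lies within 0.2 rad of the stand's row at first. Axes: z up the tool.
- tuner_blade (a point): Middle of the blade's end, 80 mm below the handle's centre on the tool's axis; axes as the handle's. The blade is 12 mm wide (tool x), 2 mm thick (tool y), 5 mm long; above it a round shank 12 mm across, 45 mm long, then a collar 22 mm across, 5 mm thick, right under the handle, which rests on the stand's top when the tool is fully down.
- spare_round_grip (a point): Handle centre of another stand tool, with a round handle 16 mm across and 42 mm high; same collar and shank. To be left alone.
- spare_ball_grip (a point): Handle centre of the third stand tool, with a thin neck and a 22 mm ball on top; same collar and shank. To be left alone.
- pump_a_mid (a point): Middle of a white square pump bottle's body, 36 x 36 x 75 mm, 105 mm high with its brass collar and cap. Bystander.
- pump_b_mid (a point): As pump_a, a second bottle. Bystander.
- pump_c_mid (a point): A shorter pump bottle, body 36 x 36 x 62 mm, 92 mm high with its cap. Bystander.
- weight_mid (a point): Middle of a 500 g steel calibration weight, 38 mm across, 68 mm high. Bystander.
Not all that is in view belongs to the job. What is shaped like the part that bears spare_ball_grip but red is not meant. Leave any red look-alike of the part that bears tuner_grip alone.

How it is judged:
By the outcome, as a careful person would: the job done as asked, in the order asked, and still so for the second after the job is handed in, with the robot touching nothing.
It also fails if it takes over 67 s, if anything falls off the work surface, if the arm or the gripper's body presses on something with over 40 N, if the wrist force passes 120 N, or if a joint passes its speed limit or range.

## Working session

There is one attempt and no reset: what is moved stays moved. The work goes in short steps, Python scripts to look and compute and a shell command to move; the robot and the scene stay as the last step left them, time stands still between calls to the robot, and variables do not carry over. Pictures are saved under pics/ and viewed, and the job is handed in when it is done.

```bash
ls; mkdir -p pics; cat > h.py <<'E'
import numpy as np, cv2
from bench import manip, optics, workorder
def snap(name,fn=None):
    p=optics.snapshot(name)
    if fn: cv2.imwrite('pics/'+fn,cv2.cvtColor(p['pixels'],cv2.COLOR_RGB2BGR))
    return p
def proj(p,X):
    T=np.linalg.inv(p['world_from_camera']); X=np.atleast_2d(X)
    c=(T[:3,:3]@X.T).T+T[:3,3]; c=c*[1,-1,-1]
    u=(np.array(p['camera_matrix'])@c.T).T
    return u[:,:2]/u[:,2:]
def ray(p,uv):
    K=np.array(p['camera_matrix']); W=np.array(p['world_from_camera'])
    d=np.linalg.inv(K)@[uv[0],uv[1],1]; d=W[:3,:3]@(d*[1,-1,-1])
    return W[:3,3],d/np.linalg.norm(d)
def atz(p,uv,z):
    o,d=ray(p,uv); return o+d*(z-o[2])/d[2]
def tri(p1,u1,p2,u2):
    o1,d1=ray(p1,u1);o2,d2=ray(p2,u2)
    s=np.linalg.lstsq(np.c_[d1,-d2],o2-o1,rcond=None)[0]
    a=o1+d1*s[0];b=o2+d2*s[1]; return (a+b)/2,np.linalg.norm(a-b)
E
python3 - <<'E'
from h import *
import pprint
print(manip.read_state())
for n in ['top','side']:
    p=snap(n,n+'0.png'); print({k:v for k,v in p.items() if k!='pixels'})
    for t in ['amp','stand','tuner_grip','spare_round_grip','spare_ball_grip','pump_a_mid','pump_c_mid','weight_mid','zero_trim','pointer_tip','zero_hole']:
        try: print(n,t,[(np.round(r['rect']).tolist(),round(r['score'],2)) for r in optics.look_for(p,t)][:5])
        except Exception as e: print(t,e)
E
```

```text
pics
{'clock': 0.0, 'joint_positions': array([ 83.16553086,  29.12656408, -13.60850545,  86.00870956,
         7.20378316,  65.82749734,  -8.86803597]), 'qvel': array([-0.074399  ,  0.12993082,  0.02498477, -0.01120043, -0.00721128,
       -0.01033047,  0.08633644]), 'effort': array([-2.52867694e-04, -6.20594144e+01, -2.18628176e+00, -2.49648428e+01,
        1.27248894e-02,  1.19555861e-02, -8.08291929e-05]), 'eef_pos': array([ 0.13909763, -0.60877709,  0.21461819]), 'tool_rot': array([-87.92602427,  89.89623067, 104.95562744]), 'ft_force': array([ 0.22556788, -0.09938914,  0.33039106]), 'torque': array([ 0.0207596 ,  0.01049592, -0.01952073]), 'opening': 0.08572773783431345}
{'camera_matrix': array([[380.21142953,   0.        , 317.73277002],
       [  0.        , 380.21142953, 204.733324  ],
       [  0.        ,   0.        ,   1.        ]]), 'world_from_camera': array([[-0.01594871,  0.99893594, -0.04327392,  0.5009525 ],
       [-0.99986892, -0.01605438, -0.00209533,  0.01916358],
       [-0.00278784,  0.04323483,  0.99906105,  1.12823853],
       [ 0.        ,  0.        ,  0. 
[... 1207 characters left out ...]
      ]]), 'shot': 2}
side amp [([248.0, 164.0, 360.0, 248.0], 0.59)]
side stand [([346.0, 270.0, 421.0, 335.0], 0.84)]
side tuner_grip [([339.0, 315.0, 351.0, 361.0], 0.55), ([362.0, 274.0, 374.0, 303.0], 0.54)]
side spare_round_grip [([396.0, 252.0, 410.0, 277.0], 0.59)]
side spare_ball_grip [([406.0, 306.0, 422.0, 348.0], 0.71), ([311.0, 280.0, 319.0, 317.0], 0.64), ([378.0, 266.0, 391.0, 288.0], 0.61)]
side pump_a_mid [([412.0, 212.0, 438.0, 252.0], 0.59)]
side pump_c_mid [([431.0, 238.0, 450.0, 276.0], 0.92)]
side weight_mid [([225.0, 161.0, 236.0, 184.0], 0.7)]
side zero_trim []
side pointer_tip [([364.0, 272.0, 373.0, 302.0], 0.65)]
side zero_hole [([249.0, 164.0, 362.0, 250.0], 0.7)]
```

```bash
python3 - <<'E'
import cv2
a=cv2.imread('pics/top0.png');b=cv2.imread('pics/side0.png')
cv2.imwrite('pics/top0c.png',cv2.resize(a[120:270,340:500],None,fx=5,fy=5,interpolation=cv2.INTER_CUBIC)[:750,:800][:600])
cv2.imwrite('pics/top0d.png',cv2.resize(a[155:255,230:360],None,fx=6,fy=6,interpolation=cv2.INTER_CUBIC))
cv2.imwrite('pics/side0c.png',cv2.resize(b[220:370,290:470],None,fx=4.4,fy=4,interpolation=cv2.INTER_CUBIC))
E
```

```text
(no output)
```

View pics/top0.png

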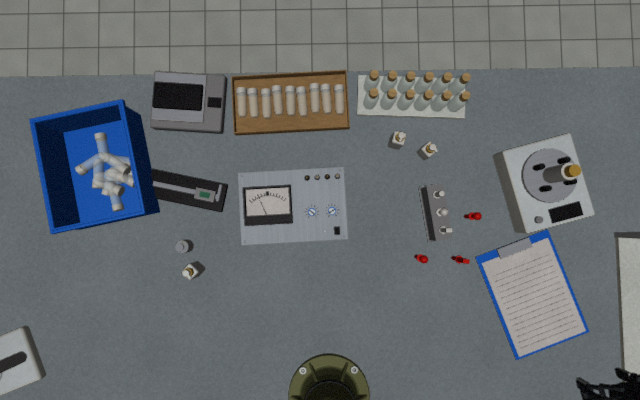

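View pics/side0.png

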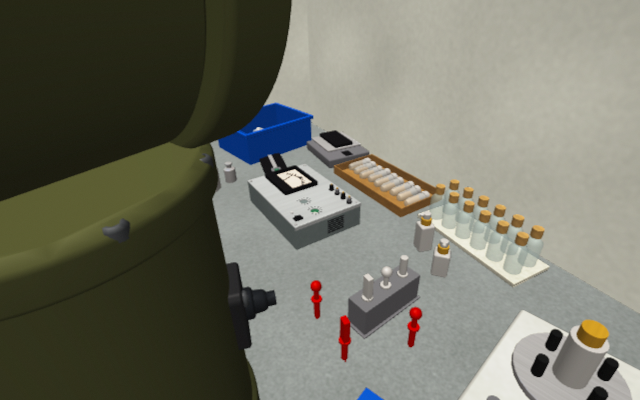

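View pics/side0c.png

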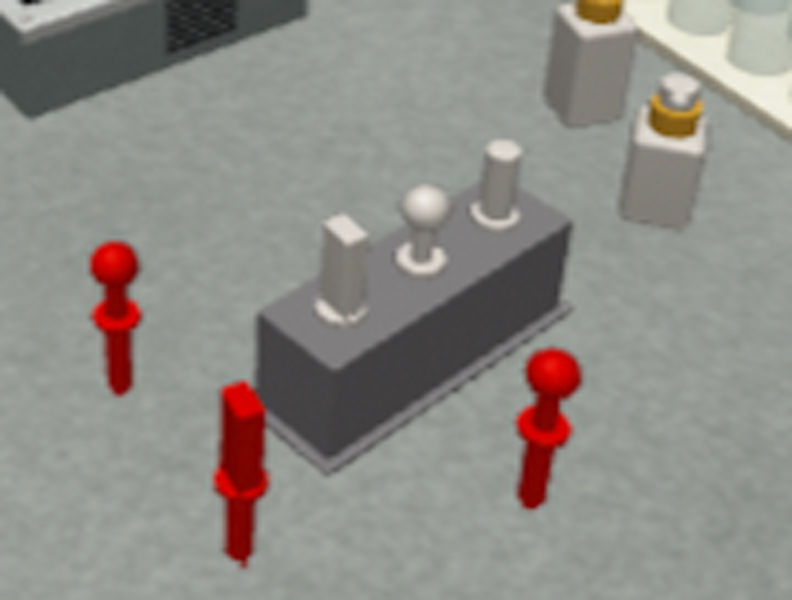

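View pics/top0d.png

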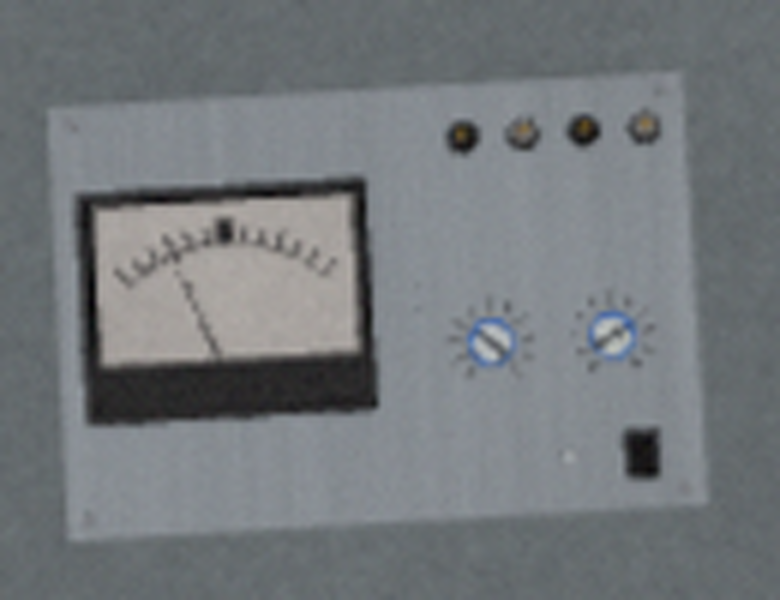

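View pics/top0c.png

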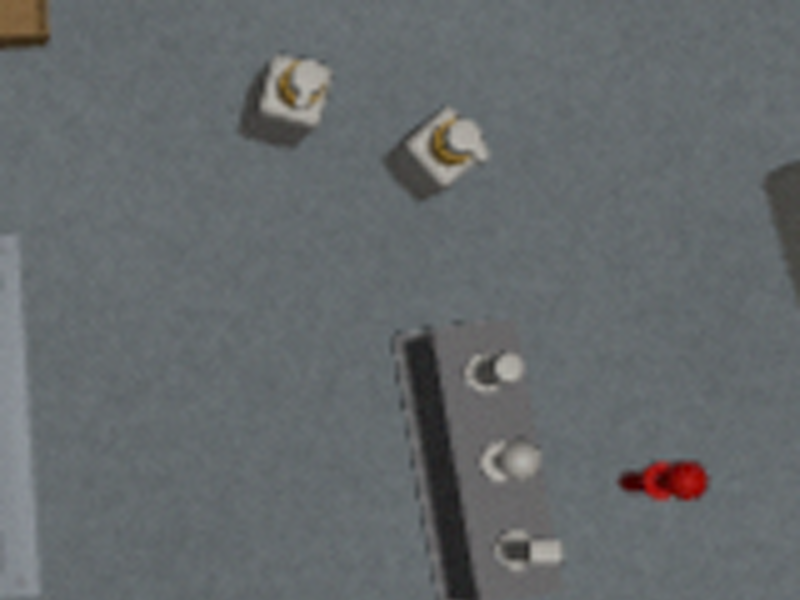

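The top view shows the white flat-handled tool in the stand hole nearest the robot (about 449,230). The round and ball tools are beyond it. The zero trimmer is at about (312,212), the span at (332,211), and the pointer is left of the broad mark. Next I'll measure positions.

```bash
python3 - <<'E'
from h import *
p=snap('top','top1.png'); s=snap('side','side1.png')
def r(x): return np.round(np.array(x)*1000,1)
f=lambda c:(c[0]/6+230-.42,c[1]/6+155-.42)
C=[atz(p,f(c),.078) for c in [(48,107),(683,73),(707,503),(68,541)]]
print('amp corners',[r(c) for c in C],[np.linalg.norm(C[i]-C[(i+1)%4])*1000 for i in range(4)], r(np.mean(C,0)))
for i,j in ((0,1),(3,2)):
    d=C[i]-C[j]; print('yaw',np.degrees(np.arctan2(-d[0],d[1])))
for i,j in ((0,3),(1,2)):
    d=C[i]-C[j]; print('yaw',np.degrees(np.arctan2(d[1],d[0])))
print('zero',r(atz(p,f((491,343)),.078)),'span',r(atz(p,f((612,335)),.078)))
g=lambda c:(c[0]/5+340-.4,c[1]/5+120-.4)
print('tuner top',r(atz(p,g((547,550)),.121)),'collar', r(atz(p,g((510,549)),.071)))
k=lambda c:(c[0]/4.4+290-.4,c[1]/4+220-.4)
print('side tuner top',r(atz(s,k((347,228)),.121)),'tri',tri(p,g((547,550)),s,k((347,228))))
for nm,a in (('round',(509,366)),): print(nm,r(atz(p,g(a),.113)))
a=p['pixels'][180:245,410:460]; b=s['pixels'][265:340,340:425]
cv2.imwrite('pics/t1.png',cv2.cvtColor(cv2.resize(a,None,fx=9,fy=9,interpolation=cv2.INTER_CUBIC),cv2.COLOR_RGB2BGR))
cv2.imwrite('pics/s1.png',cv2.cvtColor(cv2.resize(b,None,fx=8,fy=8,interpolation=cv2.INTER_CUBIC),cv2.COLOR_RGB2BGR))
E
```

```text
amp corners [array([639.8, 242.5,  78. ]), array([650.8, -51.6,  78. ]), array([452.3, -58.9,  78. ]), array([439.6, 234.6,  78. ])] [np.float64(294.277443631069), np.float64(198.66850837460427), np.float64(293.79914628414025), np.float64(200.42473646141744)] [545.6  91.7  78. ]
yaw 2.144383732196232
yaw 2.486844210774707
yaw 2.2352036636098704
yaw 2.0965525167369936
zero [527.3  39.1  78. ] span [530.1 -16.6  78. ]
tuner top [ 473.3 -324.4  121. ] collar [ 472.8 -321.    71. ]
side tuner top [ 474.3 -324.   121. ] tri (array([ 0.47357101, -0.32437635,  0.12159519]), np.float64(0.0006802050339056946))
round [ 571.5 -309.9  113. ]
```

View pics/t1.png

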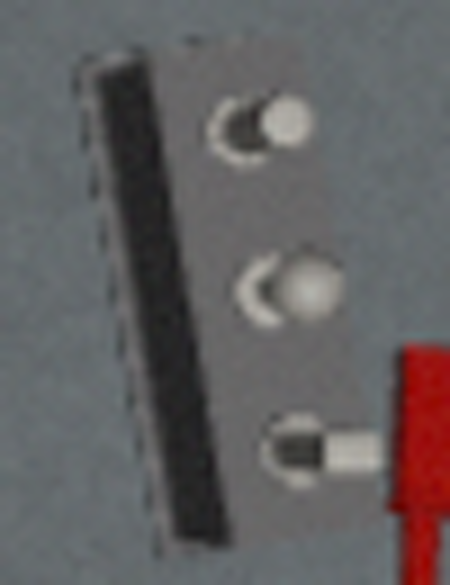

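View pics/s1.png

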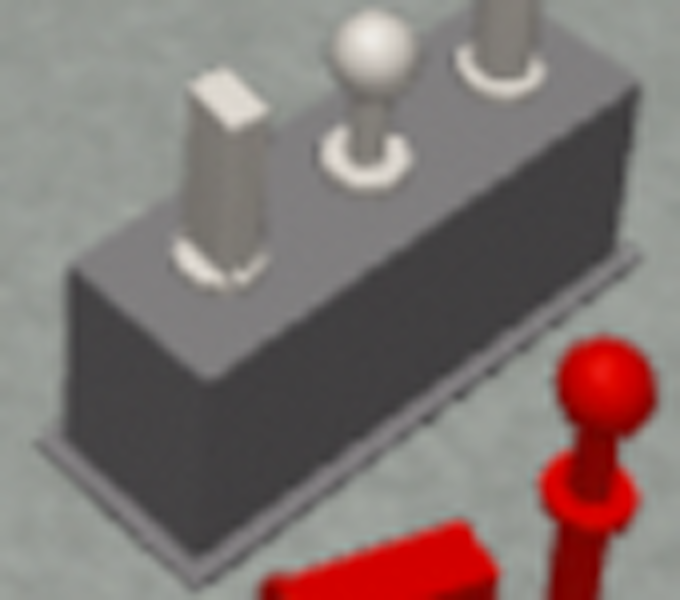

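View pics/top1.png

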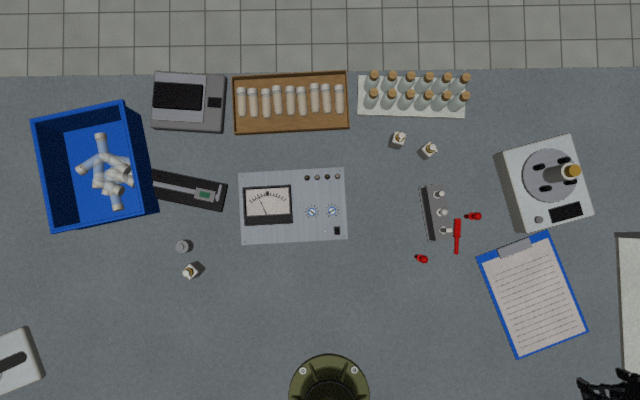

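View pics/side1.png

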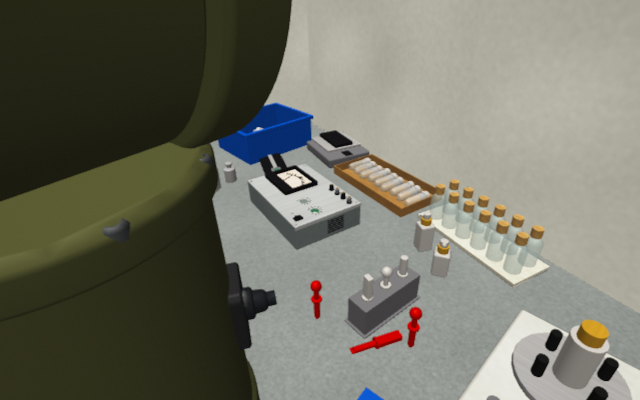

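```bash
python3 -c "
from h import *
print(manip.read_state()['clock'])"
```

```text
1.3
```

The red flat look-alike toppled by itself; it now lies at (457,220–253), next to the stand. I'll stay clear of it. Now I'll check the handle's orientation by projecting both hypotheses.

```bash
python3 - <<'E'
from h import *
p=snap('top'); s=snap('side')
def edge(a,b): return np.degrees(np.arctan2(b[1]-a[1],b[0]-a[0]))
# stand direction from tool positions: collars & tops
g=lambda c:(c[0]/9+410-.44,c[1]/9+180-.44)
print('tuner collar',atz(p,g((298,450)),.071),'round collar',atz(p,g((244,131)),.071),'ball collar',atz(p,g((270,290)),.071))
print('stand corners',[np.round(atz(p,g(c),.066)*1000) for c in ((150,55),(303,40),(385,527),(232,545))])
rb=optics.look_for(p,'spare_ball_grip'); print([(np.round(r['rect']),r['score']) for r in rb])
W=np.array([.473,-.322,0]); 
for nm,cam,org,sc in (('t',p,(410,180),9),('s',s,(340,265),8)):
    im=cam['pixels'][org[1]:org[1]+65,org[0]:org[0]+(50 if nm=='t' else 85)]
    im=cv2.cvtColor(cv2.resize(im,None,fx=sc,fy=sc,interpolation=cv2.INTER_CUBIC),cv2.COLOR_RGB2BGR)
    outs=[]
    for yaw,col in ((8,(0,255,0)),(98,(255,0,255))):
        im2=im.copy()
        c,sn=np.cos(np.radians(yaw)),np.sin(np.radians(yaw))
        for z in (.071,.121):
            q=[W+[c*a-sn*b,sn*a+c*b,z] for a,b in ((.009,.006),(-.009,.006),(-.009,-.006),(.009,-.006))]
            u=(proj(cam,q)-org+.5)*sc
            cv2.polylines(im2,[u.astype(np.int32)],True,col,1)
        outs.append(im2)
    o=np.hstack(outs)
    if o.shape[1]>800:o=o[:,:]
    o=o if nm=='t' else np.hstack([x[:330,40:400] for x in outs])
    cv2.imwrite('pics/hyp_%s.png'%nm,o[:600])
E
```

```text
tuner collar [ 0.47228181 -0.32391758  0.071     ] round collar [ 0.57101094 -0.31019851  0.071     ] ball collar [ 0.52170515 -0.3167682   0.071     ]
stand corners [array([ 596., -283.,   66.]), array([ 599., -331.,   66.]), array([ 448., -352.,   66.]), array([ 443., -304.,   66.])]
[(array([413., 252., 427., 264.]), 0.56), (array([463., 212., 482., 221.]), 0.48), (array([434., 208., 447., 218.]), 0.42)]
```

```bash
python3 -c "
import cv2
a=cv2.imread('pics/hyp_t.png');b=cv2.imread('pics/hyp_s.png');print(a.shape,b.shape)
cv2.imwrite('pics/hyp_t.png',cv2.resize(a[330:],(800,240*800//900)))"
```

```text
(585, 900, 3) (330, 720, 3)
```

View pics/hyp_s.png

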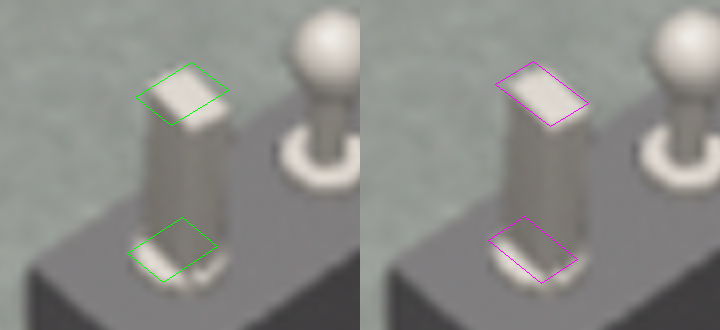

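View pics/hyp_t.png

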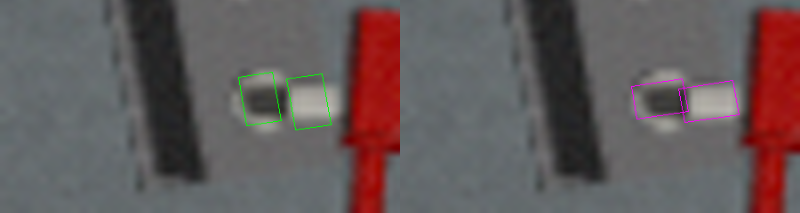

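The top face fits with its long side at about 90–98° world yaw, across the row rather than along it as the text says. I'll rectify the images onto the z=121 mm plane for an exact yaw and position.

```bash
cat >> h.py <<'E'
def rect(cam,z,cx,cy,half,res):
    # image: right = -y, up = +x (like top camera)
    n=int(2*half/res); v,u=np.mgrid[0:n,0:n]
    X=np.stack([cx+half-v*res,cy+half-u*res,np.full(u.shape,z)],-1).reshape(-1,3)
    q=proj(cam,X).reshape(n,n,2).astype(np.float32)
    return cv2.cvtColor(cv2.remap(cam['pixels'],q[...,0],q[...,1],cv2.INTER_CUBIC),cv2.COLOR_RGB2BGR)
E
python3 - <<'E'
from h import *
p=snap('top'); s=snap('side')
o=[]
for cam in (p,s):
    im=rect(cam,.121,.473,-.323,.025,.000125)
    g=im.min(2); m=(g>165).astype(np.uint8)
    n,l,st,cc=cv2.connectedComponentsWithStats(m)
    for i in range(1,n):
        if st[i,4]>3000:
            c=np.argwhere(l==i)[:,::-1].astype(np.float32); r=cv2.minAreaRect(c)
            x=.473+.025-cc[i][1]*.000125; y=-.323+.025-cc[i][0]*.000125
            d=c-c.mean(0); w,V=np.linalg.eigh(d.T@d/len(d)); ax=V[:,1]
            yaw=np.degrees(np.arctan2(-ax[0],-ax[1]))%180
            print('area mm2',st[i,4]*.0156,'c',x,y,'rect mm',np.array(r[1])*.125,r[2],'pca yaw',yaw,'dims',np.sqrt(12*w)*.125)
    o.append(im)
cv2.imwrite('pics/r.png',np.hstack(o))
# zero trimmer rectified
im=rect(p,.068,.527,.011,.045,.00015); cv2.imwrite('pics/trim.png',im)
im=rect(p,.078,.55,.16,.075,.00025); cv2.imwrite('pics/dial.png',im)
E
```

```text
area mm2 199.0248 c 0.4736891950148926 -0.32364615339394887 rect mm [18.41651154 11.65891457] 0.6095065474510193 pca yaw 87.4224 dims [11.264724 17.420004]
```

View pics/r.png

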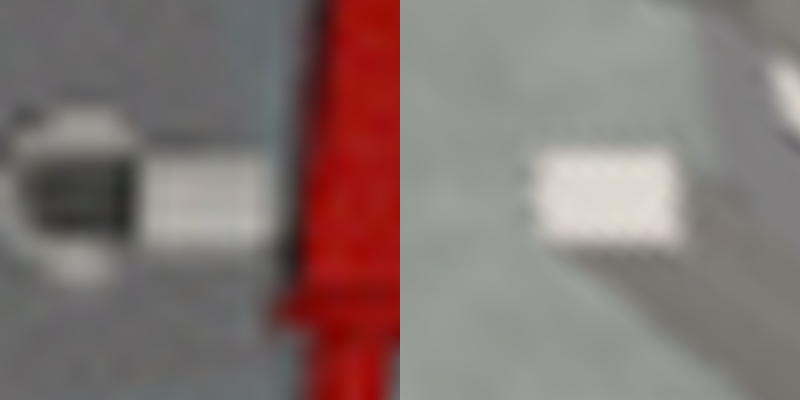

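View pics/trim.png

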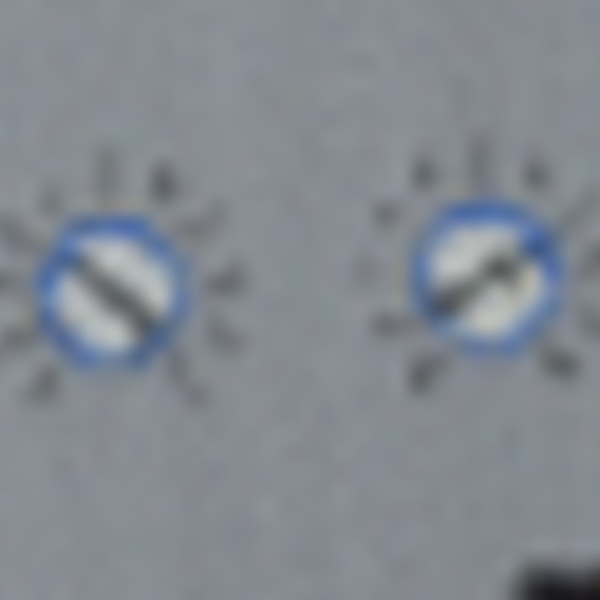

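View pics/dial.png

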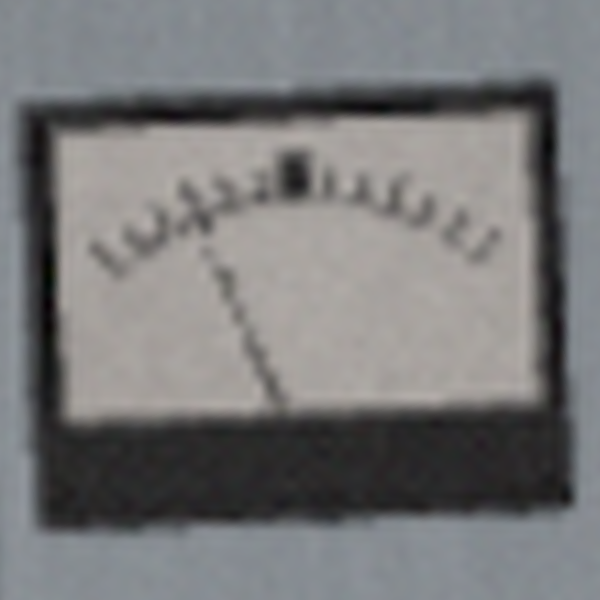

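```bash
cat >> h.py <<'E'
from scipy.spatial.transform import Rotation as Ro
def pose():
    st=manip.read_state(); return st,np.array(st['eef_pos']),Ro.from_euler('xyz',st['tool_rot'],degrees=True)
def Rt(a):
    a=np.radians(a); x=np.array([0,0,-1.]); y=np.array([np.cos(a),np.sin(a),0]); return Ro.from_matrix(np.c_[x,y,np.cross(x,y)])
def go(P,a):
    st,e,R=pose(); T=Rt(a)
    d=R.inv().apply(np.array(P)-e)*1000; rv=(R.inv()*T).as_rotvec()
    print('shift',np.round(d,2),'rv',np.round(rv,4)); return d,rv
def info():
    st,e,R=pose(); M=R.as_matrix()
    print('t',round(st['clock'],2),'tcp mm',np.round(e*1000,2),'jaw yaw',round(np.degrees(np.arctan2(M[1,1],M[0,1])),2),'xaxis',np.round(M[:,0],4),'F',np.round(st['ft_force'],2),'M',np.round(st['torque'],3),'open',round(st['opening']*1000,1),'q',np.round(st['joint_positions'],1))
E
python3 - <<'E'
from h import *
info()
for a in (0,180): go([.473,-.3235,.19],a)
E
```

```text
t 1.55 tcp mm [ 139.31 -609.28  215.46] jaw yaw -77.12 xaxis [ 0.  0. -1.] F [0.07 0.51 0.17] M [-0.028  0.037 -0.029] open 85.3 q [ 83.2  29.1 -13.6  86.    7.2  65.8  -8.9]
shift [  25.48 -204.2  -389.  ] rv [-1.346 -0.     0.   ]
shift [  25.48 -204.2  -389.  ] rv [1.7956 0.     0.    ]
```

```bash
python3 -m jog '0 -34 -65 -0.12 0 0 0.2;0 -68 -130 -0.24 0 0 0.2;5 -102 -195 -0.36 0 0 0.2;10 -136 -260 -0.48 0 0 0.2;15 -152 -290 -0.6 0 0 0.2;18 -170 -324 -0.72 0 0 0.2;20 -188 -358 -0.84 0 0 0.2;25 -204 -389 -0.96 0 0 0.2;25 -204 -389 -1.08 0 0 0.2;25 -204 -389 -1.2 0 0 0.2;25 -204 -389 -1.32 0 0 0.2;25 -204 -389 -1.35 0 0 0.2'; python3 - <<'E'
from h import *
info()
p=snap('top','top2.png'); s=snap('side','side2.png')
go([.473,-.3235,.150],-1)
E
```

```text
clock: 2.55
eef_pos: [0.478, -0.3176, 0.1907]
tool_rot: [130.9, 89.7, 42.0]
ft_force: [0.7, -0.3, -0.2]
opening: 0.0342
t 2.55 tcp mm [ 478.   -317.61  190.65] jaw yaw 1.13 xaxis [ 0.0034  0.0031 -1.    ] F [ 0.68 -0.28 -0.18] M [-0.006  0.015 -0.001] open 34.2 q [ 55.   28.6 -37.   95.9  18.9  61.7  13.5]
shift [40.3  -0.91  0.99] rv [ 0.0245 -0.0006  0.    ]
```

View pics/side2.png

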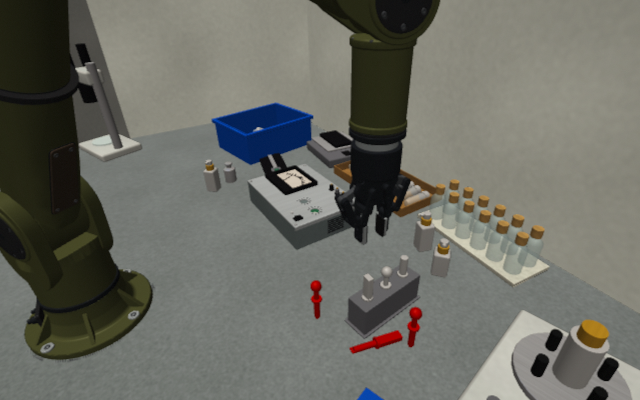

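View pics/top2.png

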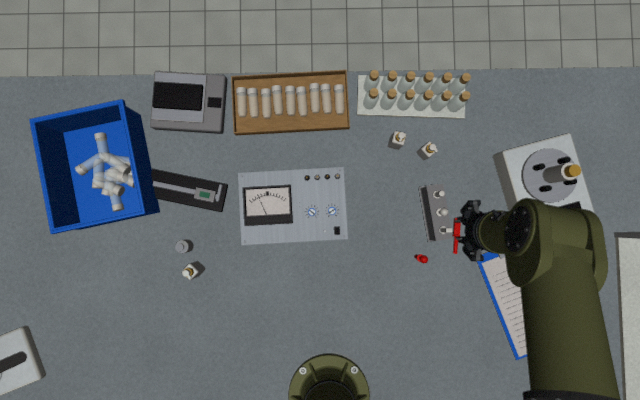

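```bash
python3 - <<'E'
from h import *
p=snap('top'); s=snap('side'); info()
st,e,R=pose()
for d in (0,.019):
    print(proj(s,e+[0,0,-d]),proj(p,e+[0,0,-d]))
im=s['pixels'][170:330,320:440]
im=cv2.resize(im,None,fx=3.7,fy=3.7,interpolation=cv2.INTER_CUBIC)
for z in np.arange(.17,.07,-.01):
    u=(proj(s,[e[0],e[1],z])[0]-[320,170]+.5)*3.7; cv2.circle(im,(int(u[0]),int(u[1])),2,(0,255,0),-1)
cv2.imwrite('pics/al.png',cv2.cvtColor(im,cv2.COLOR_RGB2BGR))
E
```

```text
t 2.75 tcp mm [ 472.38 -324.56  190.35] jaw yaw 0.06 xaxis [-7.e-04 -4.e-04 -1.e+00] F [-0.45 -0.53 -0.76] M [-0.03   0.015  0.015] open 33.9 q [ 55.4  28.5 -36.5  96.   18.9  61.7  13.3]
[[369.54811281 247.33113062]] [[458.7261949  230.58468979]]
[[369.04719236 255.84611233]] [[455.9420056  230.39771011]]
```

View pics/al.png

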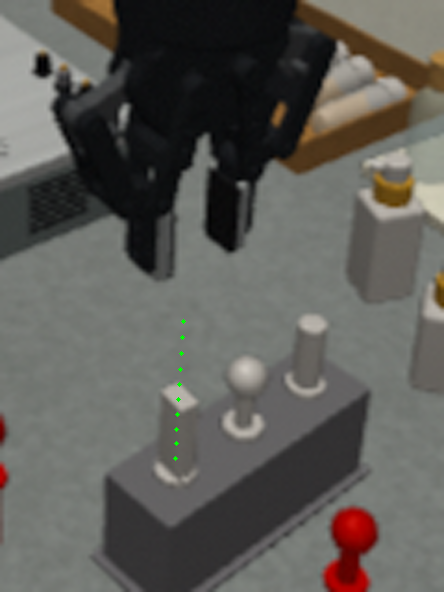

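```bash
python3 -m jog '25 1 0 0.02 0 0 0.2;50 1 -0.5 0.02 0 0 0.2;72 1 -0.5 0.02 0 0 0.2;92 1 -0.5 0.02 0 0 0.2;92 1 -0.5 0.02 0 0 0.2;92 1 -0.5 0.02 0 0 0.2;92 1 -0.5 0.02 0 0 0.2'; python3 - <<'E'
from h import *
s=snap('side'); info()
im=s['pixels'][170:330,320:440]
im=cv2.resize(im,None,fx=3.7,fy=3.7,interpolation=cv2.INTER_CUBIC)
cv2.imwrite('pics/al2.png',cv2.cvtColor(im,cv2.COLOR_RGB2BGR))
E
```

```text
clock: 3.33
eef_pos: [0.4735, -0.325, 0.0995]
tool_rot: [14.0, 89.9, -77.2]
ft_force: [0.7, -0.2, 0.2]
opening: 0.0343
t 3.38 tcp mm [ 473.82 -324.93   99.85] jaw yaw -1.16 xaxis [ 0.001  -0.0018 -1.    ] F [ 0.35  0.4  -0.19] M [-0.02   0.013 -0.019] open 34.1 q [ 53.1  34.  -33.3 102.5  23.5  50.5   7.8]
```

View pics/al2.png

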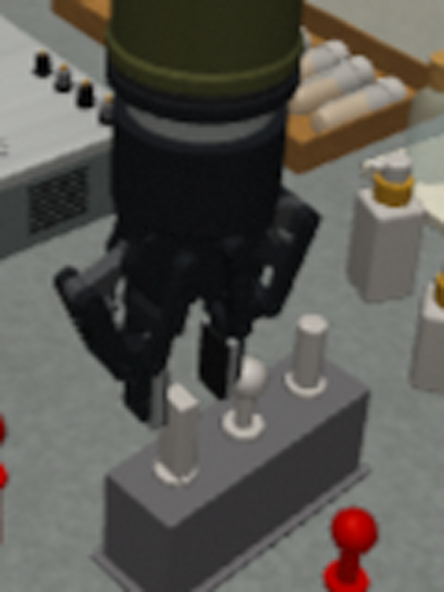

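```bash
python3 - <<'E'
from h import *
s=snap('side'); st,e,R=pose()
sc=6; org=(330,225)
im=s['pixels'][225:315,330:430]
im=cv2.resize(im,None,fx=sc,fy=sc,interpolation=cv2.INTER_CUBIC)
for sx,col in ((-1,(0,255,0)),(1,(255,0,255))):
  for z in (.081,.088,.1,.11):
    q=[[e[0]+sx*.017,e[1]+b,z] for b in (-.011,.011)]
    u=((proj(s,q)-org+.5)*sc).astype(int)
    cv2.line(im,tuple(map(int,u[0])),tuple(map(int,u[1])),col,1)
print(proj(s,[e[0],e[1],.121]))
cv2.imwrite('pics/al3.png',cv2.cvtColor(im,cv2.COLOR_RGB2BGR))
E
```

```text
[[368.59724338 276.94351233]]
```

View pics/al3.png

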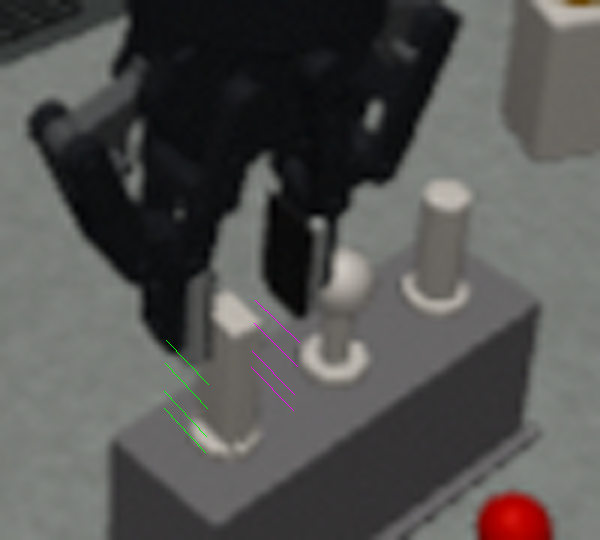

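The fingertips look about 20 mm higher than I projected for this opening. I'll close partway, without touching the handle, to see how far they swing forward.

```bash
python3 -m jog '0 0 0 0 0 0 0.5;0 0 0 0 0 0 0.5;0 0 0 0 0 0 0.5'; python3 - <<'E'
from h import *
s=snap('side'); st,e,R=pose();info()
sc=6; org=(330,225)
im=s['pixels'][225:315,330:430]
im=cv2.resize(im,None,fx=sc,fy=sc,interpolation=cv2.INTER_CUBIC)
for sx,col in ((-1,(0,255,0)),(1,(255,0,255))):
  for z in (.081,.1,.11):
    q=[[e[0]+sx*st['opening']/2,e[1]+b,z] for b in (-.011,.011)]
    u=((proj(s,q)-org+.5)*sc).astype(int)
    cv2.line(im,tuple(map(int,u[0])),tuple(map(int,u[1])),col,1)
cv2.imwrite('pics/al4.png',cv2.cvtColor(im,cv2.COLOR_RGB2BGR))
E
```

```text
clock: 3.68
eef_pos: [0.4743, -0.3251, 0.1007]
tool_rot: [40.7, 89.8, -50.4]
ft_force: [-0.0, -0.0, -0.5]
opening: 0.0213
t 3.73 tcp mm [ 474.12 -325.    100.43] jaw yaw -1.16 xaxis [ 0.0019 -0.0025 -1.    ] F [0.54 0.33 0.78] M [ 0.008 -0.049  0.036] open 21.7 q [ 53.1  33.9 -33.3 102.5  23.5  50.5   7.9]
```

View pics/al4.png

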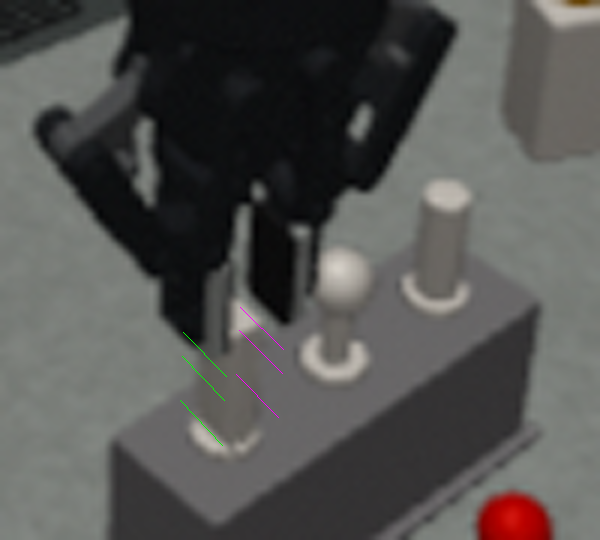

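```bash
python3 -m jog '4 0 0 0 0 0 0.3;8 0 0 0 0 0 0.3;11 0 0 0 0 0 0.3;11 0 0 0 0 0 0.3;11 0 0 0 0 0 0.3'; python3 - <<'E'
from h import *
s=snap('side'); st,e,R=pose();info()
p=snap('top','top3.png')
sc=6; org=(330,205)
im=s['pixels'][205:305,330:430]
im=cv2.resize(im,None,fx=sc,fy=sc,interpolation=cv2.INTER_CUBIC)
cv2.imwrite('pics/al5.png',cv2.cvtColor(im,cv2.COLOR_RGB2BGR))
im=p['pixels'][170:270,400:530]
im=cv2.resize(im,None,fx=6,fy=6,interpolation=cv2.INTER_CUBIC)
cv2.imwrite('pics/al5t.png',cv2.cvtColor(im,cv2.COLOR_RGB2BGR))
E
```

```text
clock: 4.15
eef_pos: [0.4739, -0.3249, 0.089]
tool_rot: [32.3, 89.9, -58.9]
ft_force: [0.6, -0.3, 0.3]
opening: 0.0296
t 4.2 tcp mm [ 474.11 -324.9    89.17] jaw yaw -1.15 xaxis [ 0.0016 -0.0021 -1.    ] F [ 0.36  0.5  -1.13] M [-0.011 -0.023 -0.034] open 30.1 q [ 52.7  34.7 -32.8 103.2  24.2  49.1   7.3]
```

View pics/al5.png

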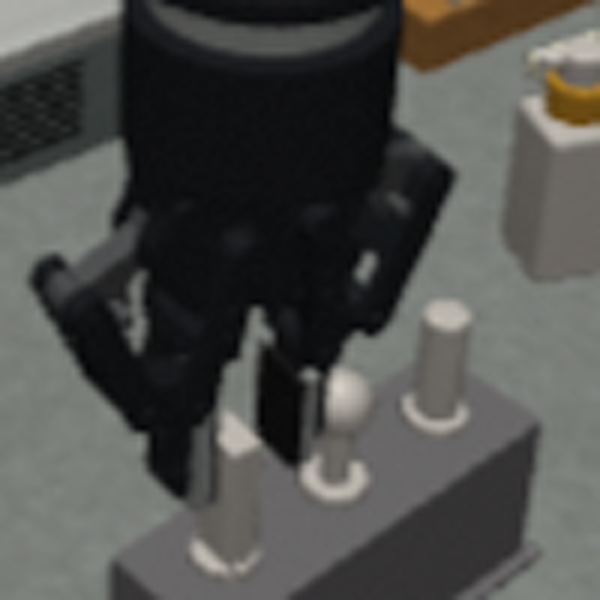

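View pics/al5t.png

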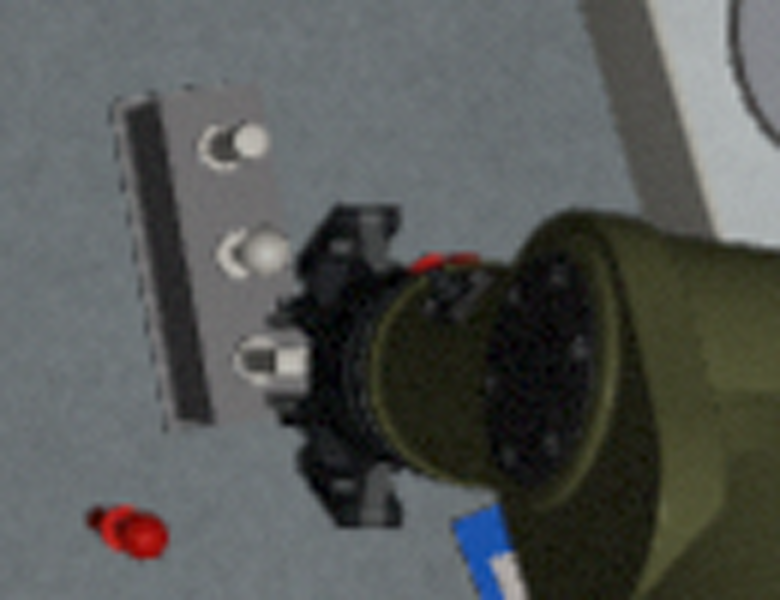

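```bash
python3 - <<'E'
from h import *
p=snap('top'); s=snap('side')
T=lambda c:(c[0]/6+400-.42,c[1]/6+170-.42)
S=lambda c:(c[0]/6+330-.42,c[1]/6+205-.42)
for a,b in (((275,420),(150,485)),((275,420),(150,470)),((278,395),(150,485))): print(tri(p,T(a),s,S(b)))
print(tri(p,T((268,345)),s,S((218,420))), 'handle top corner +y')
a=cv2.cvtColor(p['pixels'][205:245,435:465],cv2.COLOR_RGB2BGR)
cv2.imwrite('pics/z1.png',cv2.resize(np.clip(a.astype(float)*1.8,0,255).astype(np.uint8),None,fx=14,fy=14,interpolation=cv2.INTER_CUBIC))
a=cv2.cvtColor(s['pixels'][260:310,345:395],cv2.COLOR_RGB2BGR)
cv2.imwrite('pics/z2.png',cv2.resize(np.clip(a.astype(float)*1.8,0,255).astype(np.uint8),None,fx=12,fy=12,interpolation=cv2.INTER_CUBIC))
E
```

```text
(array([ 0.44695137, -0.31859668,  0.10838109]), np.float64(0.0011251973429013582))
(array([ 0.44744904, -0.31717345,  0.11313605]), np.float64(0.0016933355464258937))
(array([ 0.45342327, -0.31841834,  0.10576655]), np.float64(0.009298766987664917))
(array([ 0.47869349, -0.31304508,  0.11541779]), np.float64(0.0030603023876678796)) handle top corner +y
```

View pics/z1.png

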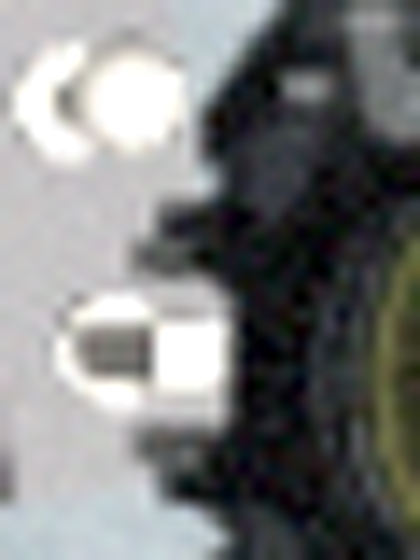

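View pics/z2.png

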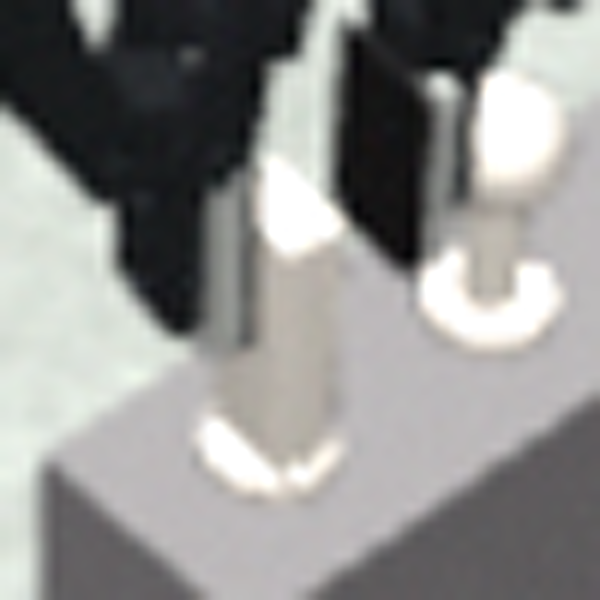

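```bash
python3 -m jog '3 0 0 0 0 0 0.42;6 0 0 0 0 0 0.42;9 0 0 0 0 0 0.42;12 0 0 0 0 0 0.42;12 0 0 0 0 0 0.42'; python3 -c "
from h import *
info()"
```

```text
clock: 4.77
eef_pos: [0.4738, -0.3249, 0.0767]
tool_rot: [29.7, 89.9, -61.5]
ft_force: [-0.0, -0.0, 0.4]
opening: 0.0249
t 4.77 tcp mm [ 473.83 -324.89   76.69] jaw yaw -1.15 xaxis [ 0.0011 -0.0019 -1.    ] F [-0.04 -0.04  0.35] M [-0.032 -0.021 -0.022] open 24.9 q [ 52.3  35.5 -32.3 103.9  24.9  47.7   6.6]
```

```bash
python3 -m jog '3 0 0 0 0 0 0.42;6 0 0 0 0 0 0.42;6 0 0 0 0 0 0.42;6 0 0 0 0 0 0.42'; python3 - <<'E'
from h import *
s=snap('side'); info()
a=cv2.cvtColor(s['pixels'][250:310,340:400],cv2.COLOR_RGB2BGR)
cv2.imwrite('pics/z3.png',cv2.resize(np.clip(a.astype(float)*1.6,0,255).astype(np.uint8),None,fx=10,fy=10,interpolation=cv2.INTER_CUBIC))
E
```

```text
clock: 5.1
eef_pos: [0.4738, -0.3248, 0.0704]
tool_rot: [26.1, 89.9, -65.1]
ft_force: [1.2, 0.1, 0.0]
opening: 0.0248
t 5.15 tcp mm [ 473.88 -324.88   70.66] jaw yaw -1.15 xaxis [ 0.0011 -0.0019 -1.    ] F [-0.85 -0.37  0.72] M [ 0.009 -0.029 -0.026] open 24.6 q [ 52.1  36.  -32.  104.2  25.3  47.    6.3]
```

View pics/z3.png

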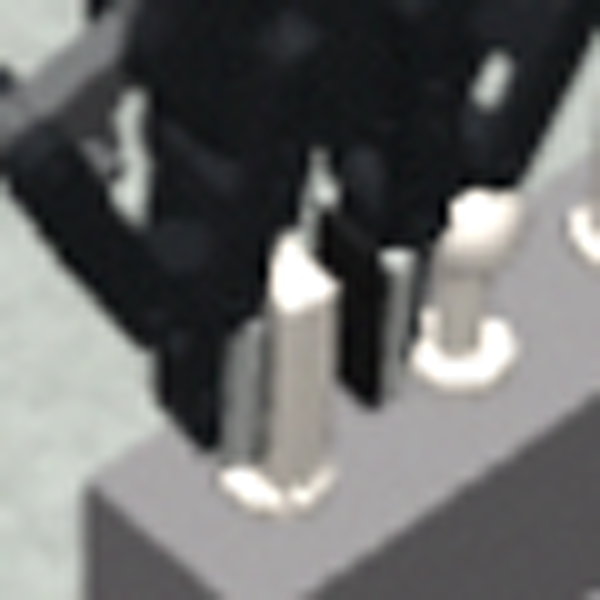

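```bash
python3 -m jog '0 0 0 0 0 0 0.6;0 0 0 0 0 0 0.8;0 0 0 0 0 0 1;0 0 0 0 0 0 1;0 0 0 0 0 0 1;0 0 0 0 0 0 1'; python3 - <<'E'
from h import *
s=snap('side'); info()
a=cv2.cvtColor(s['pixels'][250:310,340:400],cv2.COLOR_RGB2BGR)
cv2.imwrite('pics/z4.png',cv2.resize(np.clip(a.astype(float)*1.6,0,255).astype(np.uint8),None,fx=10,fy=10,interpolation=cv2.INTER_CUBIC))
E
```

```text
clock: 5.65
eef_pos: [0.474, -0.3249, 0.0709]
tool_rot: [34.7, 89.9, -56.5]
ft_force: [0.4, 1.1, 1.5]
opening: 0.0112
t 5.7 tcp mm [ 473.99 -324.9    70.81] jaw yaw -1.15 xaxis [ 0.0013 -0.002  -1.    ] F [0.26 0.68 3.04] M [ 0.025  0.034 -0.019] open 11.4 q [ 52.1  35.9 -32.  104.2  25.3  47.    6.3]
```

View pics/z4.png

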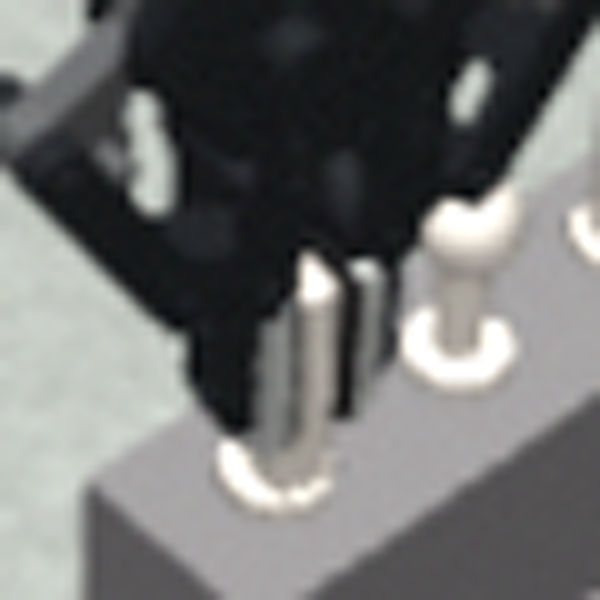

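```bash
python3 -m jog '-4 0 0 0 0 0 1;-10 0 0 0 0 0 1;-20 0 0 0 0 0 1;-30 0 0 0 0 0 1;-40 0 0 0 0 0 1;-50 0 0 0 0 0 1;-60 0 0 0 0 0 1;-70 0 0 0 0 0 1;-85 0 0 0 0 0 1;-100 0 0 0 0 0 1;-100 0 0 0 0 0 1'; python3 - <<'E'
from h import *
s=snap('side','side6.png'); info()
go([.5273,.0391,.21],-41)
E
```

```text
clock: 6.62
eef_pos: [0.4754, -0.3252, 0.1742]
tool_rot: [50.9, 89.6, -40.2]
ft_force: [0.5, 0.4, 0.8]
opening: 0.0111
t 6.67 tcp mm [ 474.79 -325.06  172.7 ] jaw yaw -1.16 xaxis [ 0.004  -0.0039 -1.    ] F [ 0.38  0.56 -0.38] M [ 0.022 -0.044 -0.024] open 11.6 q [ 54.8  29.4 -35.8  97.4  19.7  59.2  11.3]
shift [ -38.5    45.3  -365.01] rv [ 0.6954  0.0022 -0.0052]
```

View pics/side6.png

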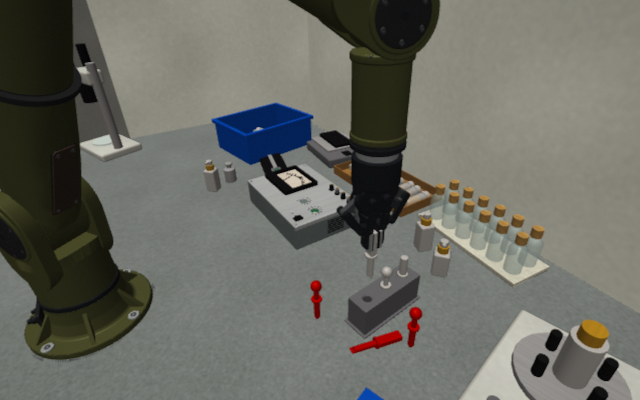

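```bash
python3 -m jog '-10 4 -30 0.06 0 0 1;-18 8 -68 0.13 0 0 1;-18 13 -106 0.2 0 0 1;-18 18 -144 0.27 0 0 1;-18 23 -182 0.34 0 0 1;-18 27 -220 0.42 0 0 1;-18 32 -258 0.5 0 0 1;-18 36 -295 0.57 0 0 1;-18 41 -330 0.64 0 0 1;-18 45 -355 0.69 0 0 1;-18 45 -365 0.69 0 0 1;-18 45 -365 0.69 0 0 1'; python3 - <<'E'
from h import *
info(); s=snap('side','side7.png'); p=snap('top','top7.png'); info()
a=cv2.cvtColor(s['pixels'][130:230,240:370],cv2.COLOR_RGB2BGR)
cv2.imwrite('pics/s7.png',cv2.resize(a,None,fx=6,fy=6,interpolation=cv2.INTER_CUBIC))
a=cv2.cvtColor(p['pixels'][160:260,230:360],cv2.COLOR_RGB2BGR)
cv2.imwrite('pics/t7.png',cv2.resize(a,None,fx=6,fy=6,interpolation=cv2.INTER_CUBIC))
E
```

```text
clock: 7.67
eef_pos: [0.5266, 0.0423, 0.1891]
tool_rot: [91.8, 89.8, -38.5]
ft_force: [-0.3, -0.1, -0.6]
opening: 0.011
t 7.67 tcp mm [526.62  42.3  189.12] jaw yaw -40.35 xaxis [ 0.0033 -0.0026 -1.    ] F [-0.33 -0.11 -0.56] M [ 0.009 -0.041 -0.009] open 11.0 q [ 13.   23.4 -29.3 102.8  13.6  57.1 -62.1]
t 7.77 tcp mm [526.63  37.84 188.98] jaw yaw -40.64 xaxis [ 0.0028 -0.005  -1.    ] F [-0.37 -1.98  0.18] M [ 0.033 -0.021 -0.018] open 11.4 q [ 13.3  23.3 -29.1 102.9  13.6  57.1 -62. ]
```

View pics/s7.png

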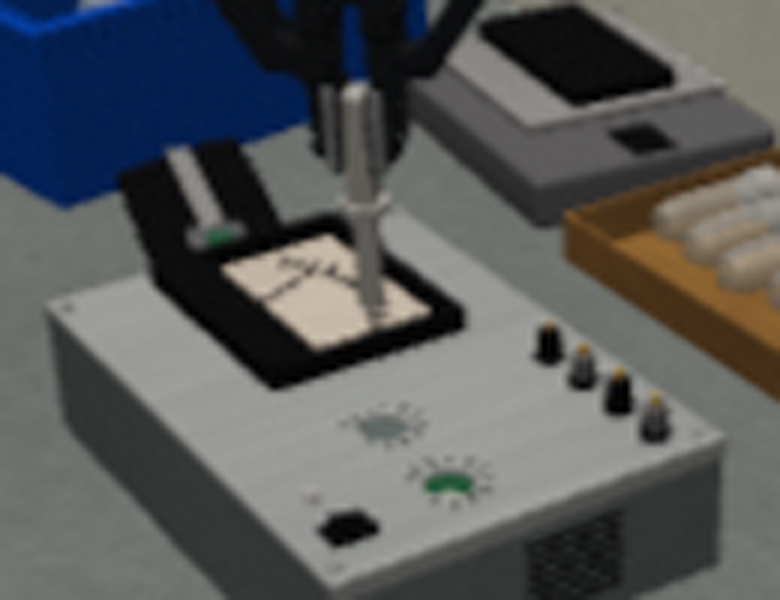

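View pics/t7.png

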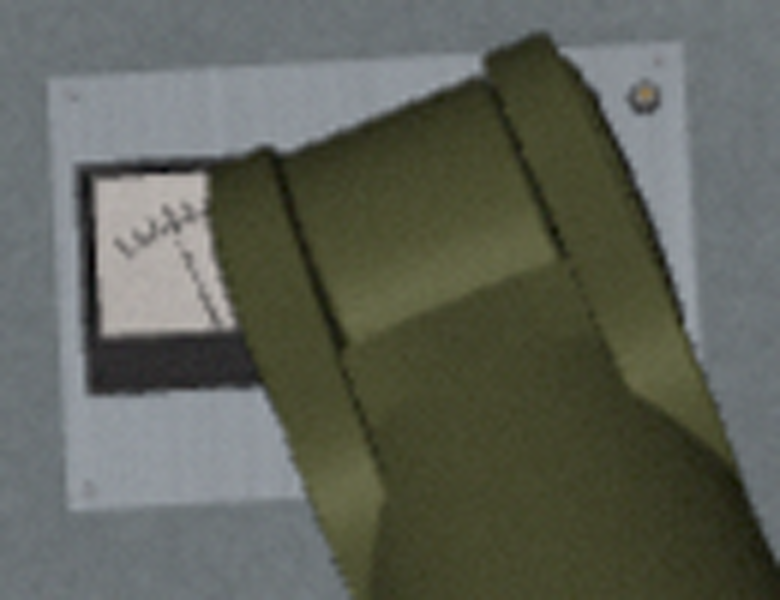

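```bash
python3 - <<'E'
from h import *
s=snap('side'); p=snap('top'); info()
acc=s['pixels'].astype(float)
for i in range(5): acc+=snap('side')['pixels']
s['pixels']=(acc/6).astype(np.uint8)
np.save('side_avg.npy',s['pixels'])
p['pixels']=cv2.cvtColor(cv2.imread('pics/top1.png'),cv2.COLOR_BGR2RGB)
a=rect(p,.078,.528,.039,.025,.000125); b=rect(s,.078,.528,.039,.025,.000125)
for im in (a,b):
    cv2.drawMarker(im,(200,200),(0,0,255),cv2.MARKER_CROSS,20,1); cv2.circle(im,(200,200),88,(0,0,255),1)
cv2.imwrite('pics/hole.png',np.hstack([a,b]))
# tool tip
st,e,R=pose()
sc=8; org=(280,140); im=cv2.cvtColor(cv2.resize(s['pixels'][140:215,280:345],None,fx=sc,fy=sc,interpolation=cv2.INTER_CUBIC),cv2.COLOR_RGB2BGR)
X=R.as_matrix()[:,0]
for d in (-25.2,-.2,4.8,49.8,54.8):
    u=(proj(s,e+X*d/1000)[0]-org+.5)*sc; cv2.drawMarker(im,(int(u[0]),int(u[1])),(0,0,255),cv2.MARKER_CROSS,12,1)
cv2.imwrite('pics/tip.png',im)
E
```

```text
t 7.87 tcp mm [526.79  36.64 189.09] jaw yaw -40.81 xaxis [ 0.003  -0.0051 -1.    ] F [-0.06 -0.93  0.17] M [-0.044  0.055 -0.029] open 11.5 q [ 13.4  23.3 -29.1 102.9  13.6  57.1 -62. ]
```

View pics/hole.png

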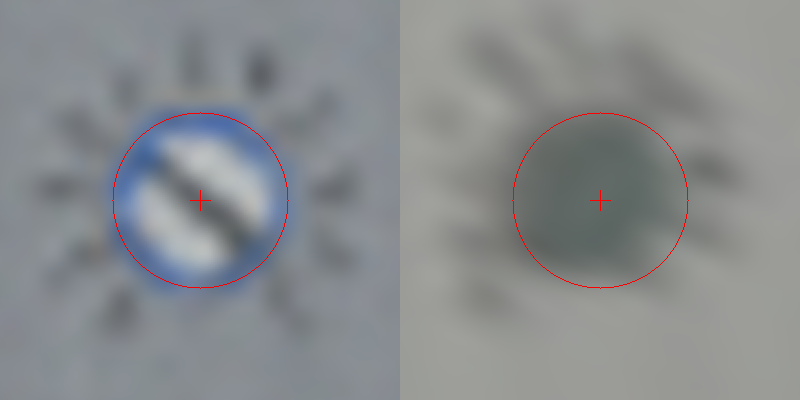

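View pics/tip.png

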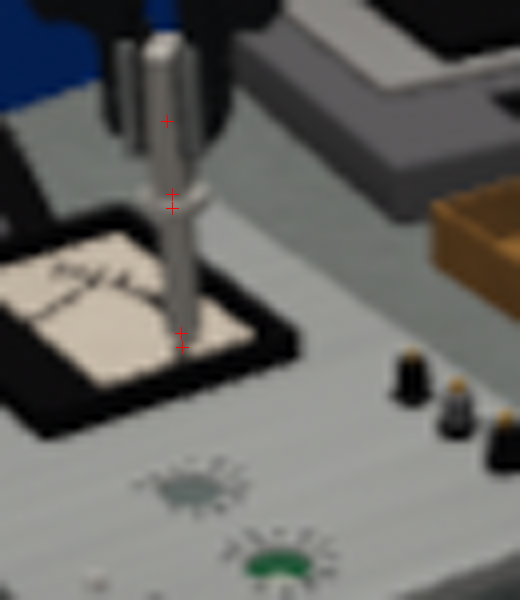

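```bash
python3 - <<'E'
from h import *
p=snap('top')
acc=sum(cv2.imread('pics/%s.png'%n).astype(float) for n in('top0','top1','top2'))/3
p['pixels']=cv2.cvtColor(acc.astype(np.uint8),cv2.COLOR_BGR2RGB)
for nm,c0 in (('zero',(.528,.0393)),('span',(.5305,-.0166))):
  for z in (.078,.065):
    res=.0001; im=rect(p,z,c0[0],c0[1],.015,res).astype(float)
    n=im.shape[0]; v,u=np.mgrid[0:n,0:n]
    X=c0[0]+.015-v*res; Y=c0[1]+.015-u*res
    # blue rim centroid: blueness
    bl=np.clip(im[...,0]-im[...,2]-25,0,None)
    cx,cy=(X*bl).sum()/bl.sum(),(Y*bl).sum()/bl.sum()
    for it in range(4):
        r=np.hypot(X-cx,Y-cy); g=im.min(2)
        # template: angle search maximizing contrast of bar vs rest
        best=None
        for a in np.arange(0,180,1):
            ar=np.radians(a)
            for off in np.arange(-2,2.01,.1):
                d=-(X-cx)*np.sin(ar)+(Y-cy)*np.cos(ar)-off/1000
                m=(r<.0065); w=np.exp(-.5*(d/.0016)**2); w0=w-w[m].mean()
                sc=-(w0[m]*g[m]).sum()/np.sqrt((w0[m]**2).sum())
                if best is None or sc>best[0]: best=(sc,a,off)
        break
    print(nm,z,'rim centre',round(cx,5),round(cy,5),'slot yaw',best[1],'off mm',round(best[2],2))
# hole centre in side
s=snap('side'); s['pixels']=np.load('side_avg.npy')
info()
E
```

```text
zero 0.078 rim centre 0.5294 0.0404 slot yaw 52 off mm 0.5
zero 0.065 rim centre 0.52975 0.04066 slot yaw 51 off mm 0.5
span 0.078 rim centre 0.53223 -0.01803 slot yaw 125 off mm 1.1
span 0.065 rim centre 0.53262 -0.01849 slot yaw 125 off mm 1.1
t 8.22 tcp mm [527.08  38.42 189.51] jaw yaw -40.74 xaxis [ 0.004  -0.0039 -1.    ] F [ 0.26  0.   -0.82] M [ 0.     0.006 -0.009] open 10.8 q [ 13.3  23.3 -29.2 102.8  13.6  57.1 -62.1]
```

```bash
cat > fit.py <<'E'
from h import *
from scipy.optimize import minimize
from scipy.ndimage import gaussian_filter
def fit(cam,img,c0,ang0,ss=6,half=7,dep0=.012):
    u0=proj(cam,[c0[0],c0[1],.078])[0].round().astype(int)
    n=2*half+1
    g=(np.arange(n*ss)+.5)/ss-.5-half
    U,V=np.meshgrid(u0[0]+g,u0[1]+g)
    K=np.array(cam['camera_matrix']);W=np.array(cam['world_from_camera'])
    d=np.stack([(U-K[0,2])/K[0,0],-(V-K[1,2])/K[1,1],-np.ones_like(U)],-1)@W[:3,:3].T; o=W[:3,3]
    def at(z): return o+d*((z-o[2])/d[...,2:])
    P=at(.078); patch=img[u0[1]-half:u0[1]+half+1,u0[0]-half:u0[0]+half+1].astype(float).reshape(-1,3)
    def model(q):
        cx,cy,a,dep,sg=q[0]/1000+c0[0],q[1]/1000+c0[1],np.radians(q[2]),abs(q[3])/1000,abs(q[4])
        r=np.hypot(P[...,0]-cx,P[...,1]-cy); F=at(.078-dep)
        rx,ry=F[...,0]-cx,F[...,1]-cy; rf=np.hypot(rx,ry); dd=-rx*np.sin(a)+ry*np.cos(a)
        ins=1/(1+np.exp((r-.011)/.0001)); face=1/(1+np.exp((rf-.009)/.0001)); sl=1/(1+np.exp((abs(dd)-.0016)/.0001))
        L=[1-ins,ins*(1-face),ins*face*(1-sl),ins*face*sl]
        A=np.stack([gaussian_filter(l,sg*ss).reshape(n,ss,n,ss).mean((1,3)).ravel() for l in L],1)
        rr=(P[...,0]-c0[0])**2+(P[...,1]-c0[1])**2
        w=(rr.reshape(n,ss,n,ss).mean((1,3)).ravel()<.0125**2)*1.
        sol=np.linalg.lstsq(A*w[:,None],patch*w[:,None],rcond=None)[0]
        return (((A@sol-patch)*w[:,None])**2).sum(),sol
    best=None
    for da in (-6,6):
        r=minimize(lambda q:model(q)[0],[0,0,ang0+da,dep0*1000,.5],method='Nelder-Mead',options=dict(maxiter=350,initial_simplex=np.array([[0,0,ang0+da,12,.5],[1,0,ang0+da,12,.5],[0,1,ang0+da,12,.5],[0,0,ang0+da+8,12,.5],[0,0,ang0+da,7,.5],[0,0,ang0+da,12,.8]])))
        if best is None or r.fun<best.fun: best=r
    return best,model(best.x)[1]
E
python3 - <<'E'
from fit import *
p=snap('top')
acc=sum(cv2.imread('pics/%s.png'%n).astype(float) for n in('top0','top1','top2'))/3
img=acc[...,::-1]
for nm,c0,a in (('zero',(.528,.0393),49),('span',(.5305,-.0166),125)):
    b,sol=fit(p,img,c0,a); q=b.x
    print(nm,np.round([c0[0]*1000+q[0],c0[1]*1000+q[1],*q[2:]],2),'res',b.fun,'\n',np.round(sol))
E
```

```text
zero [5.2798e+02 3.9240e+01 4.9970e+01 1.1420e+01 3.5000e-01] res 12411.793980725384 
 [[134. 137. 140.]
 [ 54.  93. 164.]
 [180. 185. 186.]
 [ 73.  78.  85.]]
span [ 5.3013e+02 -1.6800e+01  1.2085e+02  7.1500e+00  4.5000e-01] res 12650.55876399243 
 [[138. 139. 138.]
 [ 40.  85. 169.]
 [188. 191. 185.]
 [ 64.  69.  76.]]
```

```bash
cat >> h.py <<'E'
def avg(n=6):
    P=[];F=[];M=[];V=[]
    for i in range(n):
        optics.snapshot('side'); st,e,R=pose(); P.append(e*1000);F.append(st['ft_force']);M.append(st['torque']);V.append(R.as_rotvec()); 
    P=np.array(P);F=np.array(F);m=Ro.from_rotvec(V).mean()
    X=m.as_matrix()
    print('t',round(st['clock'],2),'P',np.round(P.mean(0),2),'sd',np.round(P.std(0),2),'F',np.round(F.mean(0),2),'sd',np.round(F.std(0),2),'Mz',np.round(np.mean(M,0),3),'yaw',round(np.degrees(np.arctan2(X[1,1],X[0,1])),2),'xax',np.round(X[:,0],4))
    return P.mean(0),F.mean(0),m
def goa(P,a,n=6):
    e,F,R=avg(n); print('target',P,a,'shift',np.round(R.inv().apply(np.array(P)*1.-e),2),'rv',np.round((R.inv()*Rt(a)).as_rotvec(),4))
E
python3 - <<'E'
from h import *
goa([527.47,38.63,137],-40,8)
E
```

```text
t 8.67 P [527.08  39.01 189.53] sd [0.01 0.11 0.02] F [ 0.02  0.05 -0.09] sd [0.43 0.49 0.43] Mz [-0.018 -0.012  0.003] yaw -40.69 xax [ 0.0041 -0.0039 -1.    ]
target [527.47, 38.63, 137] -40 shift [5.253e+01 2.500e-01 2.000e-02] rv [-0.012   0.0003 -0.0056]
```

```bash
python3 -m jog '10 0 0 -0.012 0 -0.006 1;20 0.2 0 -0.012 0 -0.006 1;30 0.2 0 -0.012 0 -0.006 1;40 0.2 0 -0.012 0 -0.006 1;47 0.2 0 -0.012 0 -0.006 1;50 0.2 0 -0.012 0 -0.006 1;52 0.2 0 -0.012 0 -0.006 1;52 0.2 0 -0.012 0 -0.006 1;52 0.2 0 -0.012 0 -0.006 1;52 0.2 0 -0.012 0 -0.006 1'; python3 - <<'E'
from h import *
goa([527.47,38.63,131],-40,6)
s=snap('side')
a=cv2.cvtColor(s['pixels'][140:215,270:345],cv2.COLOR_RGB2BGR)
cv2.imwrite('pics/s9.png',cv2.resize(a,None,fx=8,fy=8,interpolation=cv2.INTER_CUBIC))
E
```

```text
clock: 9.5
eef_pos: [0.5277, 0.0389, 0.1379]
tool_rot: [160.4, 90.0, 30.4]
ft_force: [-0.7, -0.2, 0.4]
opening: 0.0114
t 9.8 P [527.63  38.79 137.85] sd [0.07 0.03 0.08] F [ 0.07 -0.05  0.04] sd [0.58 0.25 0.7 ] Mz [-0.03   0.013  0.005] yaw -40.0 xax [ 1.e-04  0.e+00 -1.e+00]
target [527.47, 38.63, 131] -40 shift [ 6.85 -0.02  0.22] rv [ 0.0001 -0.0001 -0.0001]
```

View pics/s9.png

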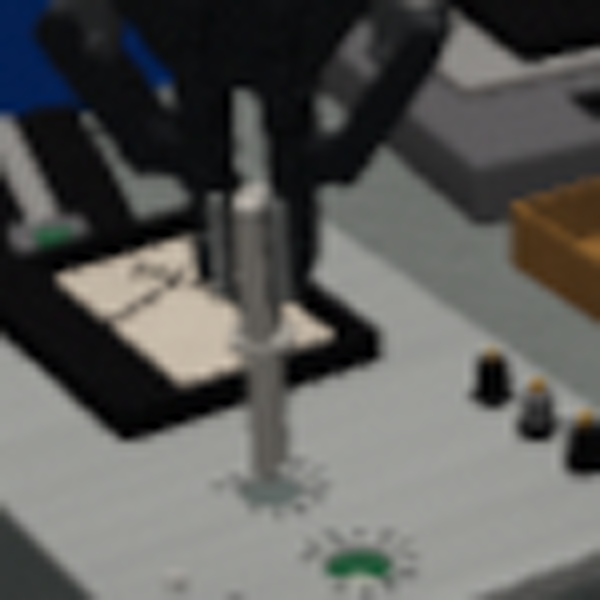

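```bash
cat > chk.py <<'E'
from h import *; import sys
F=[]
for i in range(4):
    optics.snapshot('side'); st,e,R=pose(); F.append(st['ft_force'])
F=np.mean(F,0); print('z',round(e[2]*1000,2),'xy',np.round(e[:2]*1000,2),'F',np.round(F,2),'t',round(st['clock'],2))
sys.exit(1 if np.linalg.norm(F)>float(sys.argv[1]) else 0)
E
python3 -m jog '2 0 0.2 0 0 0 1;4 0 0.2 0 0 0 1;6 0 0.2 0 0 0 1;6 0 0.2 0 0 0 1;6 0 0.2 0 0 0 1' >/dev/null && python3 chk.py 1.4 && python3 -m jog '0.7 0 0 0 0 0 1;0.7 0 0 0 0 0 1' >/dev/null && python3 chk.py 1.4 && python3 -m jog '0.7 0 0 0 0 0 1;0.7 0 0 0 0 0 1' >/dev/null && python3 chk.py 1.4 && python3 -m jog '0.7 0 0 0 0 0 1;0.7 0 0 0 0 0 1' >/dev/null && python3 chk.py 1.4 && python3 -m jog '0.7 0 0 0 0 0 1;0.7 0 0 0 0 0 1' >/dev/null && python3 chk.py 1.4 && python3 -m jog '0.7 0 0 0 0 0 1;0.7 0 0 0 0 0 1' >/dev/null && python3 chk.py 1.4 && python3 -m jog '0.7 0 0 0 0 0 1;0.7 0 0 0 0 0 1' >/dev/null && python3 chk.py 1.4
```

```text
z 131.68 xy [527.4   38.61] F [-0.18  0.02 -0.15] t 10.47
z 131.02 xy [527.44  38.63] F [ 0.19 -0.05 -0.32] t 10.83
z 130.31 xy [527.42  38.62] F [-0.02 -0.21  0.08] t 11.2
z 129.61 xy [527.42  38.62] F [-0.1   0.54 -0.16] t 11.57
z 128.89 xy [527.42  38.67] F [ 0.21  0.85 -0.7 ] t 11.93
z 128.19 xy [527.39  38.65] F [-0.23  0.5  -0.05] t 12.3
z 127.49 xy [527.41  38.63] F [-0.48 -0.07 -0.24] t 12.67
```

```bash
python3 -m jog '0.8 0 0 0 0 0 1;0.8 0 0 0 0 0 1' >/dev/null && python3 chk.py 1.4 && python3 -m jog '0.8 0 0 0 0 0 1;0.8 0 0 0 0 0 1' >/dev/null && python3 chk.py 1.4 && python3 -m jog '0.8 0 0 0 0 0 1;0.8 0 0 0 0 0 1' >/dev/null && python3 chk.py 1.4 && python3 -m jog '0.8 0 0 0 0 0 1;0.8 0 0 0 0 0 1' >/dev/null && python3 chk.py 1.4 && python3 -m jog '0.8 0 0 0 0 0 1;0.8 0 0 0 0 0 1' >/dev/null && python3 chk.py 1.4 && python3 -m jog '0.8 0 0 0 0 0 1;0.8 0 0 0 0 0 1' >/dev/null && python3 chk.py 1.4 && python3 -m jog '0.8 0 0 0 0 0 1;0.8 0 0 0 0 0 1' >/dev/null && python3 chk.py 1.4 && python3 -m jog '0.8 0 0 0 0 0 1;0.8 0 0 0 0 0 1' >/dev/null && python3 chk.py 1.4
```

```text
z 126.67 xy [527.43  38.64] F [-0.3  -0.05 -0.13] t 13.03
z 125.89 xy [527.43  38.67] F [-0.19  0.05 -0.33] t 13.4
z 125.08 xy [527.41  38.65] F [ 0.24  0.06 -0.23] t 13.77
z 124.29 xy [527.43  38.65] F [ 0.   -0.07  0.16] t 14.13
z 123.46 xy [527.41  38.63] F [ 0.34  0.03 -0.55] t 14.5
z 122.66 xy [527.41  38.68] F [ 0.41 -0.04 -0.97] t 14.87
z 121.88 xy [527.44  38.67] F [-0.07  0.72 -0.04] t 15.23
z 121.06 xy [527.42  38.68] F [-0.16  0.17 -0.47] t 15.6
```

```bash
python3 -m jog '0.8 0 0 0 0 0 1;0.8 0 0 0 0 0 1' >/dev/null && python3 chk.py 1.4 && python3 -m jog '0.8 0 0 0 0 0 1;0.8 0 0 0 0 0 1' >/dev/null && python3 chk.py 1.4 && python3 -m jog '0.8 0 0 0 0 0 1;0.8 0 0 0 0 0 1' >/dev/null && python3 chk.py 1.4 && python3 -m jog '0.8 0 0 0 0 0 1;0.8 0 0 0 0 0 1' >/dev/null && python3 chk.py 1.4 && python3 -m jog '0.8 0 0 0 0 0 1;0.8 0 0 0 0 0 1' >/dev/null && python3 chk.py 1.4 && python3 -m jog '0.8 0 0 0 0 0 1;0.8 0 0 0 0 0 1' >/dev/null && python3 chk.py 1.4 && python3 -m jog '0.8 0 0 0 0 0 1;0.8 0 0 0 0 0 1' >/dev/null && python3 chk.py 1.4 && python3 -m jog '0.8 0 0 0 0 0 1;0.8 0 0 0 0 0 1' >/dev/null && python3 chk.py 1.4
```

```text
z 120.24 xy [527.42  38.68] F [-0.04  0.26 -0.23] t 15.97
z 119.46 xy [527.42  38.69] F [ 0.1  -0.17 -0.64] t 16.33
z 118.65 xy [527.4   38.67] F [ 0.12 -0.08 -0.04] t 16.7
z 117.84 xy [527.41  38.7 ] F [0.03 0.1  0.26] t 17.07
z 117.03 xy [527.39  38.69] F [ 0.15 -0.01  0.13] t 17.43
z 116.33 xy [527.5   38.74] F [0.07 0.17 1.08] t 17.8
z 115.64 xy [527.53  38.74] F [-0.56  0.32  3.26] t 18.17
```

Contact is at TCP z≈116.4. I'll ease the press, move along the blade so the TCP sits over the trimmer axis, and test with a small clockwise turn.

```bash
python3 -m jog '-0.3 0 -0.3 0 0 0 1;-0.3 0 -0.7 0 0 0 1;-0.3 0 -0.7 0 0 0 1' >/dev/null; python3 -c "
from h import *
avg(8)"; python3 chk.py 4 && python3 -m jog '0 0 0 0.04 0 0 1;0 0 0 0.07 0 0 1;0 0 0 0.1 0 0 1;0 0 0 0.1 0 0 1' && python3 -c "
from h import *
avg(8)"
```

```text
t 18.82 P [527.8   39.03 115.86] sd [0.06 0.07 0.03] F [-1.37 -1.38  3.04] sd [0.39 0.5  0.3 ] Mz [-0.376  0.369 -0.017] yaw -40.0 xax [-4.e-04 -2.e-04 -1.e+00]
z 115.91 xy [527.97  39.24] F [-1.56 -1.2   2.8 ] t 19.02
clock: 19.35
eef_pos: [0.5283, 0.0396, 0.116]
tool_rot: [172.1, 90.0, 36.3]
ft_force: [-0.7, -0.9, 1.8]
opening: 0.0112
t 19.75 P [528.26  39.56 116.02] sd [0.03 0.04 0.02] F [0.01 0.43 1.86] sd [0.38 0.62 0.36] Mz [ 0.134 -0.051  0.002] yaw -45.69 xax [ 6.e-04  4.e-04 -1.e+00]
```

```bash
python3 - <<'E'
from h import *
p=snap('top','top10.png'); s=snap('side','side10.png'); info()
a=rect(s,.080,.55,.165,.07,.0002)
b0=cv2.imread('pics/side1.png'); s0=dict(s); s0['pixels']=cv2.cvtColor(b0,cv2.COLOR_BGR2RGB); b=rect(s0,.080,.55,.165,.07,.0002)
cv2.imwrite('pics/dials.png',np.hstack([b,a])[:, :])
t=cv2.imread('pics/top10.png')[160:260,230:360]; cv2.imwrite('pics/t10.png',cv2.resize(t,None,fx=6,fy=6,interpolation=cv2.INTER_CUBIC))
E
python3 -c "
import cv2
a=cv2.imread('pics/dials.png');print(a.shape);cv2.imwrite('pics/dials.png',cv2.resize(a,(800,400)))"
```

```text
t 19.85 tcp mm [528.16  39.48 115.99] jaw yaw -45.71 xaxis [ 4.e-04  4.e-04 -1.e+00] F [0.89 1.53 1.99] M [ 0.32  -0.117  0.03 ] open 11.3 q [ 10.6  28.1 -25.8 108.1  16.2  47.3 -69.3]
(700, 1400, 3)
```

View pics/dials.png

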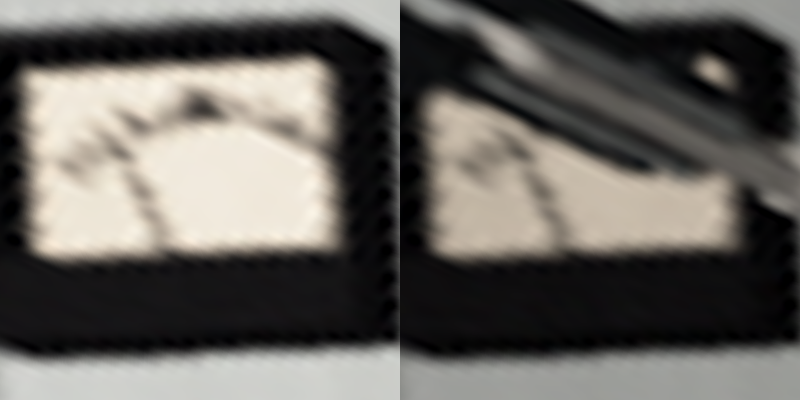

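View pics/t10.png

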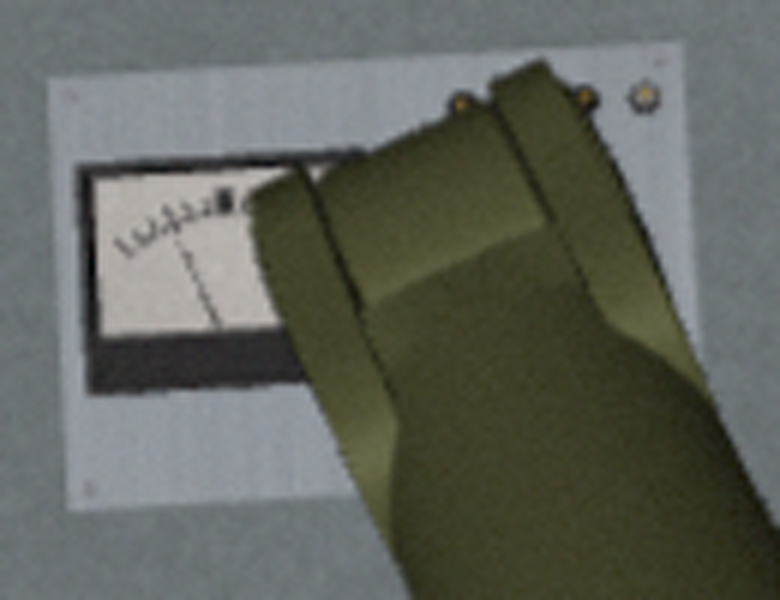

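```bash
cat > ptr.py <<'E'
from h import *
def pointer(img=None,name=None):
    p=optics.snapshot('top')
    if img is not None: p['pixels']=img
    im=rect(p,.080,.575,.155,.06,.0001)
    if name: cv2.imwrite('pics/'+name,im[:600*2:2,::2])
    return p,im
if __name__=='__main__':
    import sys; pointer(name=sys.argv[1])
E
python3 -m jog '0 0 0.3 0.06 0 0 1;0 0 0.3 0.12 0 0 1;0 0 0.3 0.12 0 0 1' && python3 -c "
from h import *
avg(8)"; python3 ptr.py d1.png
```

```text
clock: 20.1
eef_pos: [0.528, 0.0395, 0.1161]
tool_rot: [-165.0, 90.0, 52.3]
ft_force: [-0.8, 1.6, 1.7]
opening: 0.0113
t 20.5 P [527.99  39.47 116.02] sd [0.01 0.04 0.02] F [0.01 1.14 1.59] sd [0.34 0.54 0.39] Mz [ 0.435 -0.027  0.01 ] yaw -52.5 xax [ 5.e-04  6.e-04 -1.e+00]
```

View pics/d1.png

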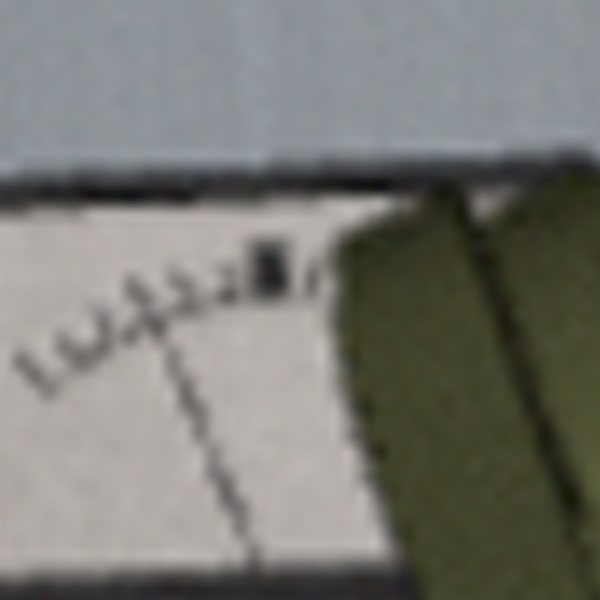

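```bash
cat > ptr.py <<'E'
from h import *
def line(pix,p,z=.085,rough=None):
    p=dict(p); p['pixels']=pix
    im=rect(p,z,.560,.155,.06,.0001); g=cv2.GaussianBlur(im.max(2).astype(float),(0,0),4)
    # rows: x=.62-v*1e-4 ; fit in range x .53-.565
    def lineval(a,b,N=200):
        x=np.linspace(.522,.563,N); y=a+b*(x-.54)
        v=(.62-x)/1e-4; u=(.215-y)/1e-4
        return cv2.remap(g.astype(np.float32),u.astype(np.float32)[None],v.astype(np.float32)[None],cv2.INTER_LINEAR)[0]
    best=None
    for b in np.arange(-.15,.75,.01):
        for a in np.arange(.135,.185,.0005):
            L=lineval(a,b); C=(lineval(a+.004,b)+lineval(a-.004,b))/2
            sc=np.clip(C-L,-30,40).mean()
            if best is None or sc>best[0]: best=(sc,a,b)
    from scipy.optimize import minimize
    def cost(q):
        a,b=q[0]*1e-3,q[1]*1e-2
        return -np.clip((lineval(a+.004,b)+lineval(a-.004,b))/2-lineval(a,b),-30,40).mean()
    r=minimize(cost,[best[1]*1e3,best[2]*1e2],method='Nelder-Mead')
    a,b=r.x[0]*1e-3,r.x[1]*1e-2
    return -r.fun,a,b,np.degrees(np.arctan(b)),im
if __name__=='__main__':
    p=optics.snapshot('top'); info()
    L=[('now',p['pixels'])]
    import sys
    for n in sys.argv[1:]: L.append((n,cv2.cvtColor(cv2.imread('pics/'+n),cv2.COLOR_BGR2RGB)))
    for n,pix in L:
        s,a,b,d,im=line(pix,p); print(n,'score',round(s,1),'y@.54',round(a,4),'yaw deg',round(d,2))
E
python3 ptr.py top0.png top1.png top2.png top10.png
```

```text
t 20.6 tcp mm [527.98  39.41 116.  ] jaw yaw -52.56 xaxis [ 4.e-04  7.e-04 -1.e+00] F [0.12 2.46 2.2 ] M [ 0.555 -0.021  0.029] open 11.3 q [  9.3  27.8 -23.9 108.2  14.9  47.  -74.9]
now score 38.5 y@.54 0.1703 yaw deg 22.29
top0.png score 34.4 y@.54 0.1715 yaw deg 24.44
top1.png score 35.0 y@.54 0.1715 yaw deg 24.46
top2.png score 35.6 y@.54 0.1715 yaw deg 24.29
top10.png score 38.2 y@.54 0.1391 yaw deg 17.77
```

Engaged: the pointer went from 24.4° to 22.3°. I'll turn in gated steps, aiming for a pointer yaw of about 2.2° (the amp yaw).

```bash
python3 -m jog '0 -0.1 0 0.05 0 0 1;0 -0.1 0 0.1 0 0 1;0 -0.1 0 0.15 0 0 1;0 -0.1 0 0.15 0 0 1' >/dev/null && python3 chk.py 5 && python3 -c "
from h import *
avg(4)" && python3 -m jog '0 0 0 0.05 0 0 1;0 0 0 0.1 0 0 1;0 0 0 0.15 0 0 1;0 0 0 0.15 0 0 1' >/dev/null && python3 chk.py 5 ; python3 -c "
from h import *
goa([527.98,39.24,115.9],-70,4)"; python3 ptr.py
```

```text
z 116.02 xy [527.91  39.55] F [-0.36  1.15  2.14] t 21.13
t 21.33 P [527.9   39.54 115.99] sd [0.01 0.02 0.01] F [-0.02  1.9   2.05] sd [0.23 0.37 0.22] Mz [0.558 0.009 0.011] yaw -61.1 xax [ 4.e-04  8.e-04 -1.e+00]
z 115.98 xy [527.86  39.63] F [-0.4   1.73  2.02] t 21.87
t 22.07 P [527.88  39.6  115.98] sd [0.   0.02 0.01] F [-0.2   2.28  2.78] sd [0.23 0.87 0.35] Mz [0.694 0.028 0.061] yaw -69.67 xax [ 3.e-04  9.e-04 -1.e+00]
target [527.98, 39.24, 115.9] -70 shift [0.08 0.37 0.03] rv [ 0.0058 -0.0006  0.0008]
t 22.12 tcp mm [527.9   39.58 115.97] jaw yaw -69.69 xaxis [ 3.e-04  1.e-03 -1.e+00] F [0.05 2.17 2.59] M [0.683 0.071 0.004] open 11.2 q [  6.1  27.3 -19.  108.2  11.9  46.3 -88.9]
now score 38.9 y@.54 0.1655 yaw deg 13.71
```

```bash
python3 -m jog '0 -0.25 0 0 0 0 1;0 -0.25 0 0.05 0 0 1;0 -0.25 0 0.1 0 0 1;0 -0.25 0 0.15 0 0 1;0 -0.25 0 0.2 0 0 1;0 -0.25 0 0.2 0 0 1' >/dev/null && python3 chk.py 6 ; python3 -c "
from h import *
avg(6)
p=snap('top','top11.png')"; python3 ptr.py; python3 - <<'E'
import cv2
t=cv2.imread('pics/top11.png')[160:260,230:360]; cv2.imwrite('pics/t11.png',cv2.resize(t,None,fx=6,fy=6,interpolation=cv2.INTER_CUBIC))
E
```

```text
z 115.99 xy [527.82  39.82] F [-0.28  2.22  1.77] t 22.82
t 23.12 P [527.81  39.79 115.97] sd [0.01 0.01 0.01] F [-0.07  2.1   2.55] sd [0.66 0.41 0.54] Mz [0.583 0.015 0.008] yaw -81.12 xax [ 3.e-04  1.e-03 -1.e+00]
t 23.22 tcp mm [527.8   39.81 115.98] jaw yaw -81.14 xaxis [ 3.e-04  1.e-03 -1.e+00] F [0.56 1.7  1.85] M [0.6   0.013 0.059] open 11.1 q [  3.9  27.  -15.8 108.3   9.8  46.  -98.3]
now score 39.9 y@.54 0.1626 yaw deg 7.54
```

View pics/t11.png

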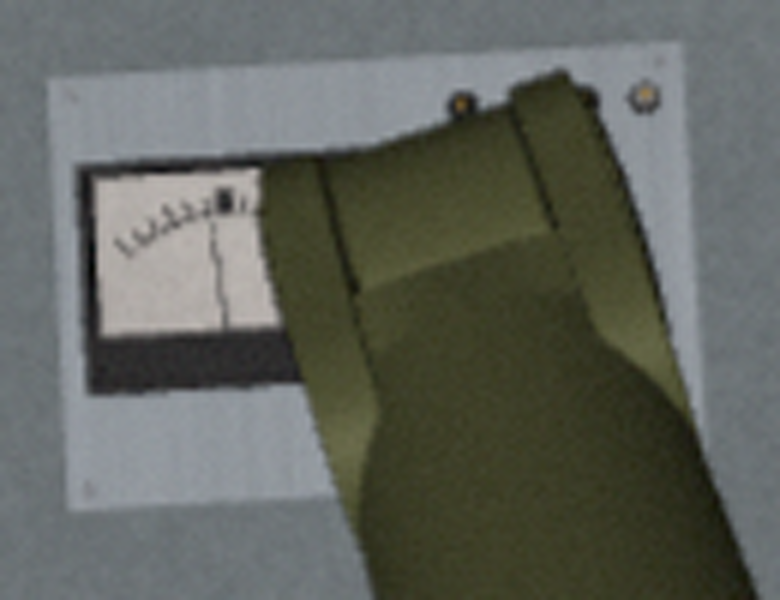

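```bash
cat > mark.py <<'E'
from ptr import *
p=optics.snapshot('top')
import sys
def mark(pix,z=.085):
    q=dict(p); q['pixels']=pix
    im=rect(q,z,.560,.155,.06,.0001); g=cv2.GaussianBlur(im.max(2).astype(float),(0,0),3)
    # window around expected mark
    v0,u0=int((.62-.579)/1e-4),int((.215-.1615)/1e-4)
    w=g[v0-35:v0+35,u0-70:u0+70]; m=np.clip(100-w,0,None)
    vv,uu=np.mgrid[0:w.shape[0],0:w.shape[1]]
    # restrict to largest comp
    n,l,st,cc=cv2.connectedComponentsWithStats((w<95).astype(np.uint8)); i=1+np.argmax(st[1:,4]); k=l==i
    c=(m*k*uu).sum()/(m*k).sum(), (m*k*vv).sum()/(m*k).sum()
    return .62-(v0-35+c[1])*1e-4,.215-(u0-70+c[0])*1e-4,st[i]*[1,1,.1,.1,.01],im
L=[mark(cv2.cvtColor(cv2.imread('pics/'+n),cv2.COLOR_BGR2RGB)) for n in ('top0.png','top1.png','top2.png')]
for a in L: print(np.round(a[:2],5),a[2])
L1=[line(cv2.cvtColor(cv2.imread('pics/'+n),cv2.COLOR_BGR2RGB),p) for n in ('top0.png','top1.png','top2.png')]
ln=line(p['pixels'],p); ln2=line(cv2.cvtColor(cv2.imread('pics/top11.png'),cv2.COLOR_BGR2RGB),p)
a0,b0=np.mean([l[1] for l in L1]),np.mean([l[2] for l in L1])
a1,b1=(ln[1]+ln2[1])/2,(ln[2]+ln2[2])/2
x=.54-(a0-a1)/(b0-b1); y=a0+b0*(x-.54); print('pivot',x,y,'ptr yaw',np.degrees(np.arctan(b1)))
m=np.mean([l[:2] for l in L],0); d=m-[x,y]; print('mark dir',np.degrees(np.arctan2(d[1],d[0])),'dist',np.linalg.norm(d))
print('y of pointer line at mark x minus mark y, mm', (a1+b1*(m[0]-.54)-m[1])*1000)
im=ln[4]; cv2.imwrite('pics/dd.png',im[200:800,250:850])
E
python3 mark.py
```

```text
[0.57935 0.16033] [46.    0.    7.3   7.   47.41]
[0.57934 0.16037] [45.    0.    7.4   7.   48.63]
[0.57941 0.16038] [47.    0.    7.    7.   45.32]
pivot 0.5121827320227951 0.1589148128220672 ptr yaw 7.631110524814533
mark dir 1.2339358000634033 dist 0.06719974809745394
y of pointer line at mark x minus mark y, mm 7.554295163353652
```

View pics/dd.png

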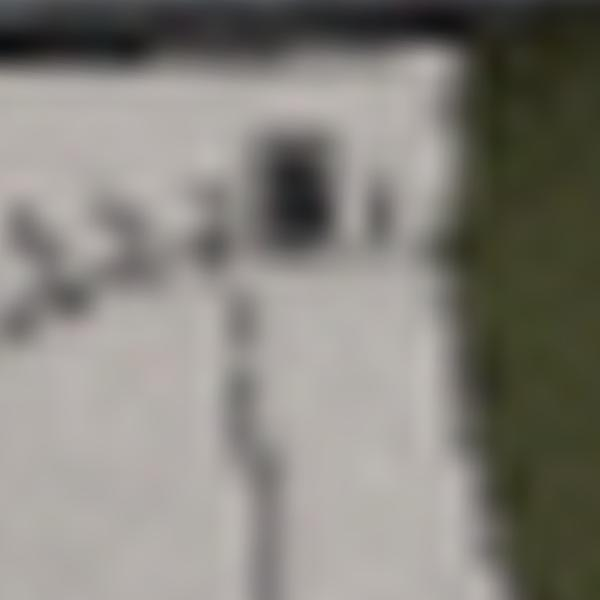

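```bash
python3 -m jog '0 -0.15 0 0 0 0 1;0 -0.15 0 0.05 0 0 1;0 -0.15 0 0.1 0 0 1;0 -0.15 0 0.15 0 0 1;0 -0.15 0 0.18 0 0 1;0 -0.15 0 0.18 0 0 1' >/dev/null && python3 chk.py 6 ; python3 -c "
from h import *
avg(6)
p=snap('top','top12.png')"; python3 mark.py; python3 ptr.py
```

```text
z 115.98 xy [527.82  40.  ] F [0.01 1.99 2.34] t 23.97
t 24.27 P [527.8   39.96 115.98] sd [0.01 0.01 0.01] F [-0.1   2.31  2.09] sd [0.2  0.3  0.55] Mz [ 0.657 -0.004  0.019] yaw -91.44 xax [ 3.e-04  1.e-03 -1.e+00]
[0.57935 0.16033] [46.    0.    7.3   7.   47.41]
[0.57934 0.16037] [45.    0.    7.4   7.   48.63]
[0.57941 0.16038] [47.    0.    7.    7.   45.32]
pivot 0.5114435947576157 0.15857960842834043 ptr yaw 5.4612314677425395
mark dir 1.5031091066240605 dist 0.06794668226333761
y of pointer line at mark x minus mark y, mm 4.711564883516123
t 24.42 tcp mm [527.8   39.98 115.99] jaw yaw -91.46 xaxis [ 4.e-04  1.e-03 -1.e+00] F [-0.05  1.97  2.04] M [ 0.649 -0.027  0.059] open 11.3 q [   1.9   26.8  -12.8  108.3    8.    45.7 -106.7]
now score 38.7 y@.54 0.1598 yaw deg 2.95
```

View pics/dd.png

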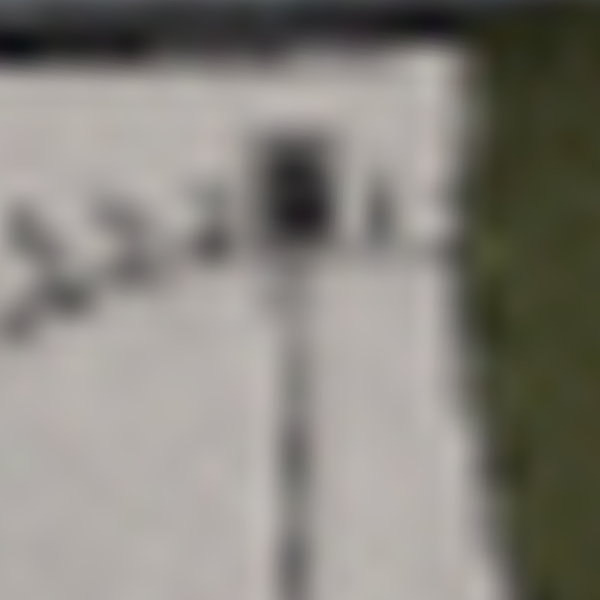

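```bash
python3 - <<'E'
from h import *
p=snap('top'); g=p['pixels'].max(2)
print('cols',list(range(258,280)))
for v in range(186,217): print(v,' '.join('%3d'%x for x in g[v,258:280]))
# predicted columns for mid-scale line at yaw 2.2 through mark candidates
for X in ([.54,.158,.085],[.574,.1593,.085],[.579,.1604,.085]): print(X,proj(p,X)[0])
E
```

```text
cols [258, 259, 260, 261, 262, 263, 264, 265, 266, 267, 268, 269, 270, 271, 272, 273, 274, 275, 276, 277, 278, 279]
186  95  94  94  93  89  84  83  84  86  68  67  65  66  51  53  58  54  50  44  45  49  48
187  50  47  44  46  43  52  52  49  47  52  49  42  36  38  26  38  36  40  45  44  51  47
188  45  45  45  46  74  81  89  88  88 117 122 120 121 153 157 100  54  47  50  48  53  56
189 159 157 163 163 168 168 165 166 165 171 173 173 174 179 179 113  61  47  50  53  54  51
190 181 181 181 183 182 183 183 182 181 182 181 182 183 178 177 128  71  53  58  56  59  58
191 181 183 181 185 183 178 181 164 121 112 127 170 180 179 177 119  65  56  60  58  59  61
192 181 179 179 183 182 185 179 153  84  51 100 169 162 176 178  98  56  60  63  63  61  62
193 184 182 160 176 183 163 138 140  80  40  77 165 123 167 163  86  60  63  62  66  60  67
194 169 181 139 131 172 172 124 137  81  41  70 164 105 164 179  99  60  66  66  65  67  67
195 125 171 171 127 147 139  93 131 110  95 122 146 139 150 137  80  65  67  66  64  65  67
196 129 146 136 113 135 160 162 169 148 133 163 173 174 171 168 
[... 1318 characters left out ...]
1 177 175 172 175 175 176 175 178 178 133 137 171 181 179 180 183 183 170  91  61  67  64
212 178 177 174 176 181 176 182 177 179 150 144 172 179 183 177 181 181 176 102  63  66  64
213 174 179 179 177 180 175 178 178 180 153 149 173 180 179 180 180 179 177 121  63  63  64
214 176 175 175 175 177 177 159 151 149 127 104 127 133 132 133 115 114 114  86  58  64  69
215 110 101  98  99  98  98  85  79  81  71  54  66  67  69  67  59  53  54  51  42  66  67
216  54  48  46  49  48  41  45  47  46  47  48  48  44  47  43  47  46  47  43  42  61  68
[0.54, 0.158, 0.085] [268.02075763 207.76529485]
[0.574, 0.1593, 0.085] [267.42106697 195.4196904 ]
[0.579, 0.1604, 0.085] [267.00278438 193.61241939]
```

```bash
python3 -m jog '0 0 0 0.01 0 0 1;0 0 0 0.018 0 0 1;0 0 0 0.018 0 0 1' >/dev/null && python3 -c "
from h import *
avg(6)
p=snap('top','top13.png'); g=p['pixels'].max(2).astype(float)
for v in range(191,214):
    r=g[v,264:271]; w=np.clip(172-r,0,None); print(v,' '.join('%3d'%x for x in r), round((w*np.arange(264,271)).sum()/w.sum(),2))
"; python3 ptr.py
```

```text
t 25.02 P [527.79  39.98 115.99] sd [0.02 0.01 0.01] F [0.28 2.04 2.16] sd [0.52 0.5  0.32] Mz [ 0.676 -0.01   0.026] yaw -92.49 xax [ 4.e-04  1.e-03 -1.e+00]
191 183 166 124 112 125 169 181 266.96
192 179 153  83  53  99 165 160 266.99
193 135 143  77  43  78 166 126 266.95
194 127 137  82  39  70 161 110 267.03
195  95 131 111  93 122 148 139 266.52
196 163 166 170 144 163 172 173 266.41
197 179 181 181 134 165 179 181 267.16
198 181 186 182 130 168 182 186 267.09
199 180 183 183 135 170 179 184 267.05
200 180 183 184 113 163 178 180 267.13
201 182 183 179 112 163 181 179 267.13
202 181 177 181 128 165 182 182 267.14
203 181 178 183 133 168 184 184 267.09
204 179 183 183 115 160 183 182 267.17
205 181 183 188 113 164 182 179 267.12
206 178 181 183 130 168 181 183 267.09
207 181 178 179 131 174 188 184 267.0
208 177 176 180 130 172 183 184 267.0
209 178 179 181 130 143 172 178 267.41
210 174 178 180 134 139 174 180 267.46
211 177 179 177 132 137 171 178 267.49
212 180 178 178 148 142 171 178 267.58
213 176 177 180 154 123 168 184 267.8
t 25.12 tcp mm [527.79  39.98 115.99] jaw yaw -92.49 xaxis [ 4.e-04  1.e-03 -1.e+00] F [-0.7   2.08  2.01] M [0.71  0.019 0.046] open 11.4 q [   1.7   26.8  -12.5  108.3    7.8   45.7 -107.5]
now score 39.6 y@.54 0.1599 yaw deg 3.43
```

```bash
python3 -m jog '0 0 0 -0.03 0 0 1;0 0 0 -0.06 0 0 1;0 0 0 -0.06 0 0 1' >/dev/null && python3 -c "
from h import *
avg(4)" && python3 -m jog '-0.5 0 0 0 0 0 1;-1 0 0 0 0 0 1;-2 0 0 0 0 0 1;-4 0 0 0 0 0 1;-10 0 0 0 0 0 1;-20 0 0 0 0 0 1;-30 0 0 0 0 0 1;-42 0 0 0 0 0 1;-55 0 0 0 0 0 1;-72 0 0 0 0 0 1;-72 0 0 0 0 0 1' >/dev/null && python3 -c "
from h import *
avg(4)
p=snap('top','top14.png'); g=p['pixels'].max(2).astype(float); s=snap('side','side14.png')
for v in range(191,214):
    r=g[v,264:271]; w=np.clip(172-r,0,None); print(v,' '.join('%3d'%x for x in r), round((w*np.arange(264,271)).sum()/w.sum(),2))
a=cv2.cvtColor(s['pixels'][125:225,245:375],cv2.COLOR_RGB2BGR); cv2.imwrite('pics/s14.png',cv2.resize(a,None,fx=6,fy=6,interpolation=cv2.INTER_CUBIC))
"; python3 ptr.py
```

```text
t 25.57 P [527.8   39.77 115.97] sd [0.02 0.02 0.01] F [0.07 1.34 3.01] sd [0.12 0.26 0.29] Mz [ 0.415 -0.041  0.007] yaw -89.05 xax [ 3.e-04  9.e-04 -1.e+00]
t 26.68 P [528.12  39.63 188.84] sd [0.62 0.11 1.  ] F [ 0.05  0.33 -0.36] sd [0.46 0.53 0.18] Mz [0.006 0.008 0.005] yaw -89.08 xax [ 2.1e-03  8.0e-04 -1.0e+00]
191 184 164 124  80  53  64  69 268.21
192 180 151  85  42  44  67  68 267.91
193 137 141  80  40  56  64  71 267.61
194 127 138  79  36  53  83  77 267.47
195  95 132 109  70  58  69  72 267.41
196 161 167 169 118  66  61  70 268.5
197 177 181 179 123  67  55  70 268.73
198 179 183 183 129  68  61  71 268.75
199 180 183 183 131  77  65  73 268.77
200 181 185 183 116  92  71  67 268.75
201 178 182 182 111  96  73  65 268.73
202 176 177 179 128 124  82  55 268.94
203 182 180 181 130 158  96  49 269.1
204 181 181 184 114 165 104  70 268.91
205 176 180 185 114 160 122  75 268.86
206 177 183 179 127 169 128  71 269.04
207 177 179 178 130 170 172  92 268.95
208 179 176 181 131 170 187  97 268.92
209 177 177 179 133 141 171 119 268.55
210 176 179 180 131 136 172 128 268.39
211 175 174 179 131 141 171 145 268.14
212 180 179 178 145 144 170 173 267.56
213 179 177 180 153 123 169 180 267.77
t 26.83 tcp mm [527.34  39.64 187.3 ] jaw yaw -89.07 xaxis [-1.e-03  7.e-04 -1.e+00] F [ 1.04 -0.42 -0.12] M [-0.016  0.024  0.063] open 11.2 q [   3.2   22.2  -14.5  102.8    6.5   55.8 -102.9]
now score 34.4 y@.54 0.1506 yaw deg 10.73
```

View pics/s14.png

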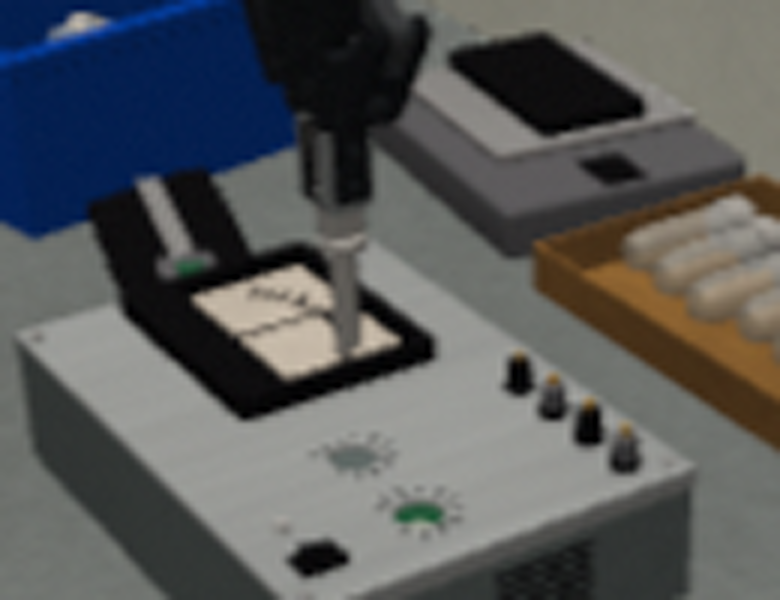

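```bash
python3 -m jog '0 25 4 -0.12 0 0 1;0 60 9 -0.24 0 0 1;0 95 15 -0.36 0 0 1;0 130 21 -0.48 0 0 1;0 165 27 -0.6 0 0 1;0 200 33 -0.72 0 0 1;0 235 38 -0.84 0 0 1;0 270 44 -0.96 0 0 1;0 305 50 -1.08 0 0 1;0 335 55 -1.2 0 0 1;0 355 58 -1.32 0 0 1;0 364 59 -1.42 0 0 1' >/dev/null; python3 - <<'E'
from h import *
goa([474.0,-324.9,190],-1.15,6)
p=snap('top','top15.png'); s=snap('side','side15.png')
a=cv2.cvtColor(p['pixels'][165:245,230:350],cv2.COLOR_RGB2BGR); cv2.imwrite('pics/t15.png',cv2.resize(a,None,fx=6.6,fy=6.6,interpolation=cv2.INTER_CUBIC))
a=cv2.cvtColor(s['pixels'][150:200,250:330],cv2.COLOR_RGB2BGR); cv2.imwrite('pics/s15.png',cv2.resize(a,None,fx=10,fy=10,interpolation=cv2.INTER_CUBIC))
E
python3 ptr.py
```

```text
t 28.13 P [ 473.7  -325.91  186.38] sd [0.84 2.33 0.44] F [ 0.03 -0.15 -0.12] sd [0.57 0.89 0.42] Mz [ 0.016 -0.023  0.002] yaw -7.78 xax [-0.0018  0.0016 -1.    ]
target [474.0, -324.9, 190] -1.15 shift [-3.62  0.15 -1.05] rv [-0.1157 -0.0014  0.002 ]
t 28.28 tcp mm [ 474.7  -324.1   187.29] jaw yaw -7.67 xaxis [-9.e-04  6.e-04 -1.e+00] F [-0.01  0.1   0.04] M [-0.015  0.008 -0.034] open 11.2 q [ 51.7  27.9 -30.7  96.   15.9  60.6   8.4]
now score 39.5 y@.54 0.16 yaw deg 3.48
```

View pics/t15.png

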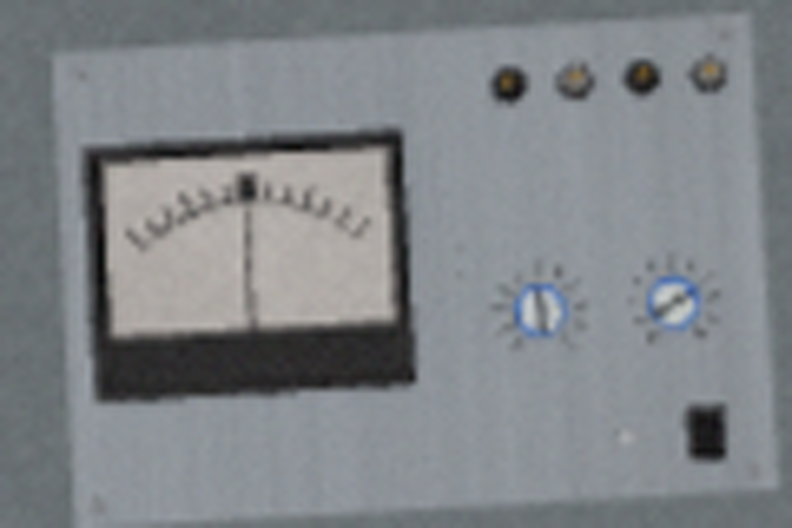

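View pics/s15.png

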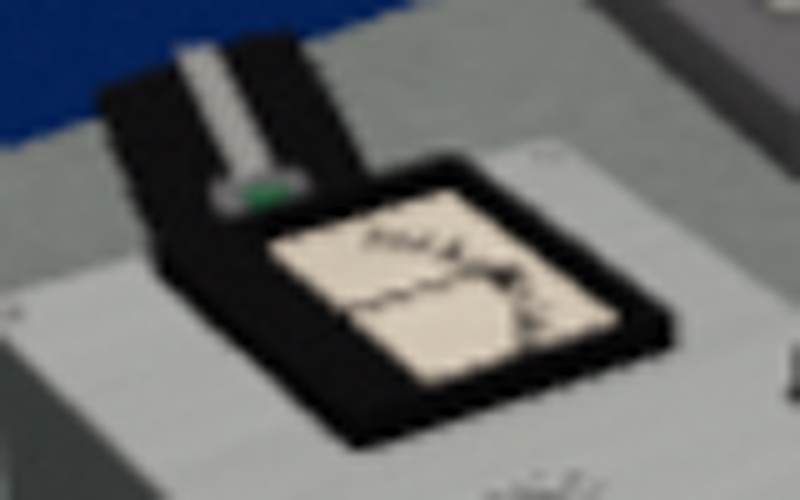

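```bash
cat > meas.py <<'E'
from h import *
def run(cam,z,bg,o=(.528,.0393),yaw=2.2):
    K=np.array(cam['camera_matrix'])
    n=3
    acc=cam['pixels'].astype(float).mean(2)
    U,V=np.meshgrid(np.arange(640),np.arange(400))
    W=np.array(cam['world_from_camera'])
    d=np.stack([(U-K[0,2])/K[0,0],-(V-K[1,2])/K[1,1],-np.ones(U.shape)],-1)@W[:3,:3].T
    P=W[:3,3]+d*((z-W[2,3])/d[...,2:])
    c,s=np.cos(np.radians(yaw)),np.sin(np.radians(yaw))
    rx,ry=P[...,0]-o[0],P[...,1]-o[1]
    X=(c*rx+s*ry)*1000; Y=(-s*rx+c*ry)*1000
    return X,Y,acc
def analyse(cam,z,name):
    X,Y,g=run(cam,z,0)
    # dial bg
    m=(X>5)&(X<35)&(Y>100)&(Y<150); bg=np.median(g[m])
    D=np.clip(bg-8-g,0,None)
    out=[]
    Yc=122.
    a,b=Yc,0.
    for it in range(12):
        m=(X>5)&(X<37)&(abs(Y-(a+b*X))<5); w=D*m
        A=np.c_[np.ones(m.sum()),X[m]]; ww=w[m]
        a,b=np.linalg.solve(A.T@(A*ww[:,None]),A.T@(ww*Y[m]))
    # mark
    yc=a+b*50
    for it in range(8):
        m=(X>47.5)&(X<58)&(abs(Y-yc)<6.0); w=D*m
        yc=(w*Y).sum()/w.sum()
    xc=(w*X).sum()/w.sum()
    print(name,'z',z,'bg',round(bg),'pointer line Y at X=20:',round(a+b*20,2),'slope deg(amp)',round(np.degrees(np.arctan(b)),2),'at X=46',round(a+46*b,2),'mark centre',round(xc,1),round(yc,2))
if __name__=='__main__':
    import sys
    for nm in ('top','side'):
        cam=optics.snapshot(nm)
        acc=cam['pixels'].astype(float)
        for i in range(2): acc+=optics.snapshot(nm)['pixels']
        cam['pixels']=acc/3
        np.save('avg_%s.npy'%nm,cam['pixels'])
        for z in (.080,.086): analyse(cam,z,nm)
        r=dict(cam); r['pixels']=cam['pixels'].astype(np.uint8); im=rect(r,.082,.56,.16,.045,.00015); cv2.imwrite('pics/m_%s.png'%nm,im)
E
python3 meas.py; python3 -c "
import cv2,numpy as np
a=cv2.imread('pics/m_top.png');b=cv2.imread('pics/m_side.png');cv2.imwrite('pics/mm.png',cv2.resize(np.hstack([a,b]),(800,400)))"
```

```text
top z 0.08 bg 171 pointer line Y at X=20: 120.85 slope deg(amp) -0.25 at X=46 120.73 mark centre 54.9 119.97
top z 0.086 bg 171 pointer line Y at X=20: 120.1 slope deg(amp) -0.87 at X=46 119.71 mark centre 54.5 119.36
side z 0.08 bg 192 pointer line Y at X=20: 128.92 slope deg(amp) 16.41 at X=46 136.58 mark centre 54.1 129.32
side z 0.086 bg 192 pointer line Y at X=20: 120.41 slope deg(amp) -1.69 at X=46 119.64 mark centre 53.4 114.38
```

View pics/mm.png

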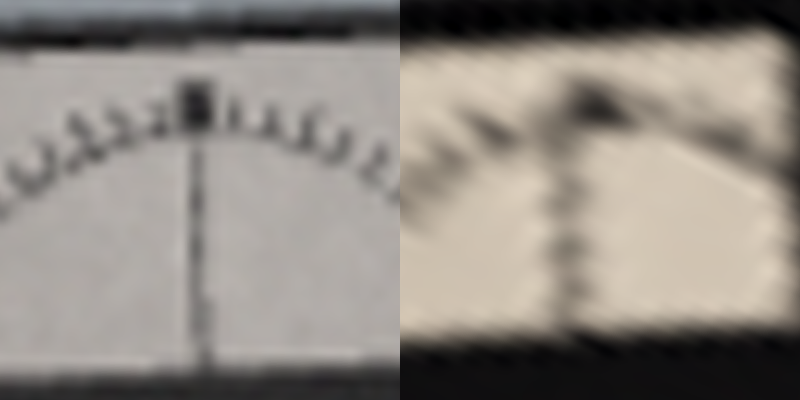

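The top view puts the pointer on the broad mark. The small residuals (about 0.5°) fit with parallax from the raised pointer. The span slot is unchanged. Next, return the tool.

```bash
python3 -m jog '0 0 0 -0.05 0 0 1;0 0 0 -0.1 0 0 1;0 0 0 -0.113 0 0 1;0 0 0 -0.113 0 0 1;0 0 0 -0.113 0 0 1' >/dev/null; python3 - <<'E'
from h import *
avg(4); goa([474.0,-324.9,125],-1.15,4)
s=snap('side'); st,e,R=pose()
sc=6; org=(320,205); im=cv2.cvtColor(cv2.resize(s['pixels'][205:305,320:420],None,fx=sc,fy=sc,interpolation=cv2.INTER_CUBIC),cv2.COLOR_RGB2BGR)
for z in (.07,.09,.11,.131):
    u=(proj(s,[.474,-.3241,z])[0]-org+.5)*sc; cv2.drawMarker(im,(int(u[0]),int(u[1])),(0,0,255),cv2.MARKER_CROSS,10,1)
cv2.imwrite('pics/ret.png',im)
E
```

```text
t 29.2 P [ 474.28 -325.15  187.16] sd [0.02 0.02 0.01] F [ 0.25  0.27 -1.  ] sd [0.12 0.44 0.4 ] Mz [0.011 0.022 0.027] yaw -1.3 xax [-1.e-03  6.e-04 -1.e+00]
t 29.4 P [ 474.32 -325.1   187.17] sd [0.01 0.02 0.01] F [-0.1  -0.17 -0.08] sd [0.47 0.17 0.52] Mz [ 0.006 -0.01  -0.001] yaw -1.25 xax [-1.e-03  6.e-04 -1.e+00]
target [474.0, -324.9, 125] -1.15 shift [62.17 -0.26 -0.15] rv [-0.0018 -0.0006  0.001 ]
```

View pics/ret.png

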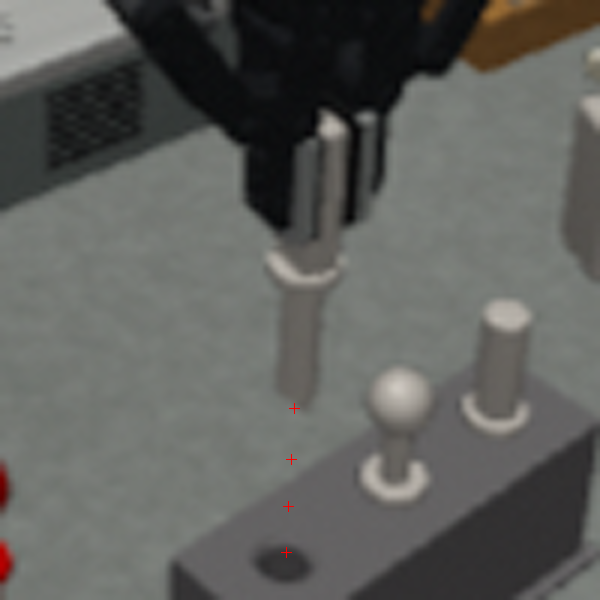

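```bash
python3 -m jog '15 -0.1 0 0 0 0 1;32 -0.3 -0.1 0 0 0 1;48 -0.3 -0.1 0 0 0 1;58 -0.3 -0.1 0 0 0 1;62 -0.3 -0.1 0 0 0 1;62 -0.3 -0.1 0 0 0 1' >/dev/null && python3 chk.py 3 && python3 -m jog '3 0 0 0 0 0 1;6 0 0 0 0 0 1;9 0 0 0 0 0 1;9 0 0 0 0 0 1' >/dev/null && python3 chk.py 3 && python3 -m jog '7 0 0 0 0 0 1;14 0 0 0 0 0 1;20 0 0 0 0 0 1;20 0 0 0 0 0 1' >/dev/null && python3 chk.py 4 && python3 -m jog '7 0 0 0 0 0 1;14 0 0 0 0 0 1;20 0 0 0 0 0 1;20 0 0 0 0 0 1' >/dev/null && python3 chk.py 4; python3 -c "
from h import *
goa([474.0,-324.9,71.5],-1.15,4)"
```

```text
z 126.03 xy [ 474.52 -325.17] F [ 0.16 -0.03 -0.24] t 30.15
z 117.06 xy [ 474.61 -325.2 ] F [ 0.01 -0.32  0.02] t 30.68
z 97.11 xy [ 474.72 -325.18] F [-0.02  0.1  -0.02] t 31.22
z 77.22 xy [ 474.97 -325.18] F [-0.13 -0.59 -0.35] t 31.75
t 31.95 P [ 474.97 -325.23   77.37] sd [0.03 0.01 0.03] F [ 0.18  0.1  -0.47] sd [0.52 0.29 0.35] Mz [ 0.022 -0.004 -0.009] yaw -1.24 xax [ 9.e-04 -4.e-04 -1.e+00]
target [474.0, -324.9, 71.5] -1.15 shift [ 5.87 -0.98 -0.32] rv [-0.0015  0.0004 -0.0009]
```

```bash
python3 -m jog '1 -1 -0.3 0 0 0 1;3 -1 -0.3 0 0 0 1;5 -1 -0.3 0 0 0 1;5.8 -1 -0.3 0 0 0 1;5.8 -1 -0.3 0 0 0 1' >/dev/null && python3 chk.py 2.5 && python3 -m jog '0.5 0 0 0 0 0 1;0.5 0 0 0 0 0 1' >/dev/null && python3 chk.py 2.5 && python3 -m jog '0.4 0 0 0 0 0 1;0.4 0 0 0 0 0 1' >/dev/null && python3 chk.py 2.5 && python3 -m jog '0.3 0 0 0 0 0 1;0.3 0 0 0 0 0 1' >/dev/null && python3 chk.py 2.5
```

```text
z 71.6 xy [ 473.99 -324.93] F [ 0.13 -0.11  0.35] t 32.57
z 71.14 xy [ 474.03 -324.95] F [ 0.68  0.62 -0.3 ] t 32.93
z 70.84 xy [ 474.04 -324.97] F [-0.55  0.29  1.87] t 33.3
z 70.79 xy [ 474.07 -324.98] F [-1.48  0.61  5.37] t 33.67
```

Seated: contact at z≈70.8, same as at the grasp. Opening now.

```bash
python3 -m jog '-0.2 0 0 0 0 0 0.8;-0.2 0 0 0 0 0 0.6;-0.2 0 0 0 0 0 0.42;-0.2 0 0 0 0 0 0.42;-0.2 0 0 0 0 0 0.42'; python3 - <<'E'
from h import *
avg(3); s=snap('side'); p=snap('top'); info()
a=cv2.cvtColor(s['pixels'][240:315,335:410],cv2.COLOR_RGB2BGR)
cv2.imwrite('pics/rel.png',cv2.resize(np.clip(a.astype(float)*1.5,0,255).astype(np.uint8),None,fx=8,fy=8,interpolation=cv2.INTER_CUBIC))
E
```

```text
clock: 34.08
eef_pos: [0.474, -0.325, 0.0708]
tool_rot: [61.4, 89.9, -29.9]
ft_force: [0.4, 0.8, -0.3]
opening: 0.0247
t 34.23 P [ 474.06 -324.95   70.9 ] sd [0.01 0.01 0.02] F [-0.07  0.05  0.19] sd [0.45 0.24 0.52] Mz [-0.019 -0.028  0.012] yaw -1.24 xax [ 1.1e-03 -6.0e-04 -1.0e+00]
t 34.33 tcp mm [ 474.08 -324.96   70.99] jaw yaw -1.24 xaxis [ 1.2e-03 -8.0e-04 -1.0e+00] F [-0.31  0.63  0.48] M [-0.028  0.006 -0.061] open 24.7 q [ 50.2  35.3 -28.7 104.2  22.7  46.2   8.8]
```

View pics/rel.png

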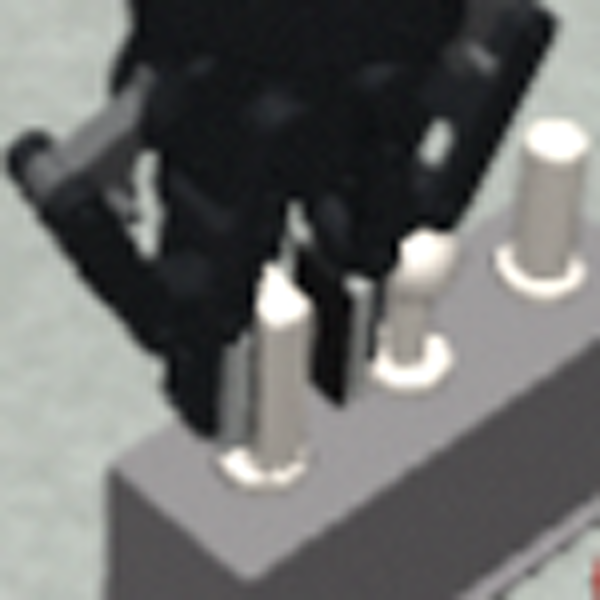

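Released and standing. I'll retreat straight up, then check everything.

```bash
python3 -m jog '-4 0 0 0 0 0 0.42;-10 0 0 0 0 0 0.42;-20 0 0 0 0 0 0.42;-35 0 0 0 0 0 0.42;-55 0 0 0 0 0 0.42;-80 0 0 0 0 0 0.42;-110 0 0 0 0 0 0.42;-140 0 0 0 0 0 0.42;-140 0 0 0 0 0 0.42;-140 0 0 0 0 0 0.42' >/dev/null; python3 - <<'E'
from h import *
avg(3); s=snap('side','side20.png'); p=snap('top','top20.png'); info()
a=cv2.cvtColor(s['pixels'][240:340,330:430],cv2.COLOR_RGB2BGR)
cv2.imwrite('pics/fin.png',cv2.resize(a,None,fx=6,fy=6,interpolation=cv2.INTER_CUBIC))
E
python3 meas.py
```

```text
t 35.32 P [ 473.6  -324.81  211.23] sd [0.32 0.12 0.69] F [-0.64 -0.42 -0.46] sd [0.48 0.2  0.62] Mz [0.01  0.032 0.004] yaw -1.24 xax [ 0.0011 -0.0011 -1.    ]
t 35.42 tcp mm [ 473.29 -324.63  210.04] jaw yaw -1.23 xaxis [-5.e-04  3.e-04 -1.e+00] F [ 0.8   0.63 -0.48] M [-0.014 -0.03   0.039] open 24.8 q [ 53.3  26.9 -32.9  94.2  15.9  63.7  14.9]
top z 0.08 bg 170 pointer line Y at X=20: 120.83 slope deg(amp) -0.27 at X=46 120.71 mark centre 54.9 119.98
top z 0.086 bg 170 pointer line Y at X=20: 120.09 slope deg(amp) -0.88 at X=46 119.69 mark centre 54.6 119.37
side z 0.08 bg 191 pointer line Y at X=20: 128.93 slope deg(amp) 16.44 at X=46 136.6 mark centre 54.0 129.26
side z 0.086 bg 191 pointer line Y at X=20: 120.42 slope deg(amp) -1.72 at X=46 119.64 mark centre 53.4 114.38
```

View pics/fin.png

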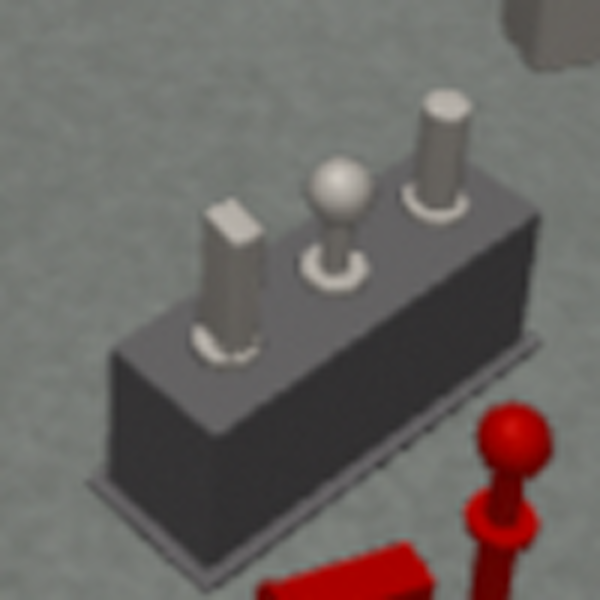

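View pics/top20.png

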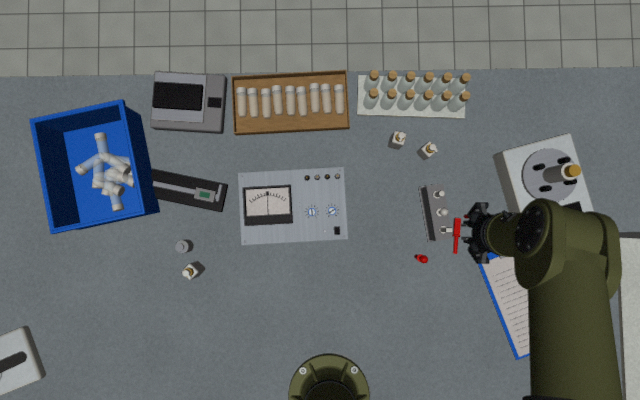

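View pics/side20.png

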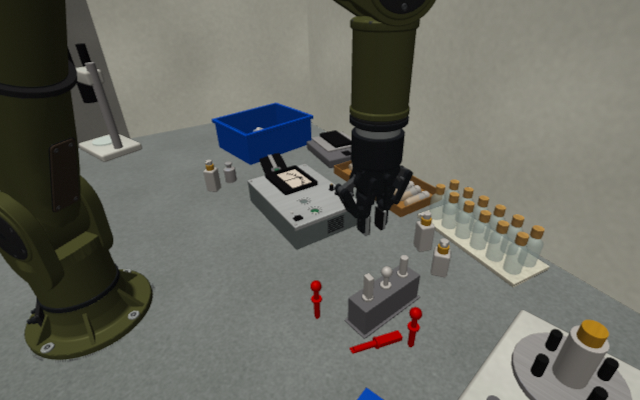

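```bash
python3 -c "
from h import *
info(); print(workorder.hand_in())"
```

```text
t 35.72 tcp mm [ 473.84 -324.75  210.63] jaw yaw -1.23 xaxis [ 7.e-04 -3.e-04 -1.e+00] F [ 0.53  0.83 -0.72] M [ 0.003  0.024 -0.044] open 25.0 q [ 53.3  26.9 -33.   94.1  15.9  63.7  14.9]
the job is handed in; nothing more can be done
None
```

I took the white flat-handled tool from the stand hole nearest the robot and felt the blade into the zero trimmer's slot. I turned the trimmer clockwise until the pointer stood on the broad mark, then put the tool back fully down. I handed the job in at 35.7 s, with the gripper clear of everything.

**Last checks**
- **Pointer:** the top view shows it on the mark and unchanged after I withdrew. Its slope measured 0.3–0.9° clockwise of mid-scale, and its tip 0.3–0.7 mm on the other side. The two readings disagree slightly, which fits parallax from the raised pointer. The side camera was too coarse to confirm this; one of its two fits gave nonsense.
- **Force:** the highest averaged reading in the slot was 3.3 N of press, plus about 2 N of side load while turning. That is well under the 12 N limit.
- **Tool:** it seated at the same height at which I gripped it (70.8 mm). In the pictures its collar rests on the stand.
- **Everything else:** the span trimmer and the other objects look as they were.

**What disagreed with the description**
- The red flat look-alike fell over by itself in the first second, before the arm moved. I left it lying.
- The tool's long side lay across the stand's row, not along it.
- The fingertips sat about 20–40 mm higher than the stated tool frame implies, so I set the grasp height from the images.

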